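# Load the vial box and lock the swivel tray at the green station

## Task

Take the blue vial box out of the rack (only its narrow ends are free there), stand it upright on the light-blue mat and let go; then take it again by its broad faces, the only way it fits between the end walls, and set it down in the bay of the swivel tray while the tray is still locked in its middle hole. Then pull the spring knob up, swing the tray round to the hole beside the green disc (never lock it at the red one) and let the pin snap fully home, with the box still upright on the floor of the bay. Keep the box upright throughout, do not knock over or shove the other things on the desk, and let go of everything at the end.

Things in the scene. Friction and masses are not known exactly. Their poses are not given: they have to be found in the camera images.
- blue_box_mid (a point): Blue vial box, rigid, 60 (its x) x 40 (its y) x 60 mm high, about 0.12 kg, white band, silver caps on top. The point is its centre, 30 mm above its underside. Starts in one of the rack's slots, its x along the rack's x. There only its narrow ends (40 mm wide, 60 mm apart, facing +x and -x) are free; its broad faces (60 mm wide, 40 mm apart) are blocked by dividers and neighbours.
- rack: Fixed rack, clear base 70 (x) x 156 (y) mm, 6 mm thick, the boxes stand on it; origin under its centre on the desk. Four upright grey dividers (50 mm along x, 4 mm thick) reach 60 mm above the desk; the three slots between them lie at y = -50, 0 and +50 mm and are open at both x ends and on top.
- orange_box_mid (a point): Orange vial box in another rack slot, same size as the blue one; its centre. Leave it alone.
- grey_box_mid (a point): Grey vial box in another rack slot, same size; its centre. Leave it alone.
- mat: Fixed light-blue mat 130 (x) x 120 (y) x 3 mm thick on the desk; origin at the centre of its underside.
- stand: Fixed base of the swivel tray; origin on the desk on the vertical pivot axis. On its -y side lies an aluminium index plate, top 30 mm above the desk, with three holes on a circle of 80 mm radius about the pivot: the middle one in the stand's -y direction, the others 0.70 rad to either side (towards the stand's +x and -x).
- swing (a joint): Angle of the swivel arm about the pivot, rad, counter-clockwise from above positive; stops at +-0.80. 0 at the middle hole (the start, with a little play), +0.70 at the hole on the stand's +x side, -0.70 at that on the -x side. Turns freely (0.03 N m friction) once the pin is clear of the plate.
- plunger (a joint): Lift of the spring pin, m: 0 fully home in a hole, 0.016 pulled right up. Pin 8 mm with a round tip, holes 13 mm wide; above 0.013 it is clear of the plate, and let go between holes it rests on the plate at about 0.012. The spring pushes it down with 5 N at home, 9 N fully up. Pin and knob ride on the swivel arm.
- knob (a point): Round black pull knob of the pin, upright, 30 mm in diameter, 30 mm high, yellow dot on top, 80 mm from the pivot on the swivel arm's -y side. The point is its middle, 77 mm above the desk with the pin home; it is free all round, with a 6 mm gap below it over the guide bush. Grip it from above. Moves up with the pin and round with the arm.
- bay (a point): Centre of the bay floor, 42 mm above the desk, 92 mm from the pivot on the swivel arm's +y side; axes as the arm's (y points outward). The white bay is 68 mm long (y) between end walls 66 mm high, 46 mm wide, 4 mm thick, and 48 mm across (x) between lips 6 mm high. The box goes in with its long side along the bay's y, either way round; only its broad faces can then be held.
- green_disc: Green disc, 20 mm wide, 5 mm high, lying on the index plate just outside one of the two side holes (112 mm from the pivot): marks the target hole. Origin at the centre of its underside.
- red_disc: Red disc, same size, beside the other side hole: the station to avoid.
- pump_bottle_mid (a point): White pump bottle, 68 mm wide, 169 mm high with a nozzle 40 mm out; bystander; point half-way up the bottle (65 mm above the desk).
- canister_a_mid (a point): Lidded steel canister, 76 mm wide, 94 mm high; bystander; point at its centre.
- canister_b_mid (a point): Second lidded steel canister, same size; bystander; point at its centre.
- amber_vial_mid (a point): Small amber bottle, 32 mm wide, 60 mm high; bystander; point at its centre.
- timer_mid (a point): Orange timer, 45 x 70 x 22 mm, lying flat; bystander; point at its centre.

How it is judged (in metres and radians):
On the way, in this order (a step that is already met when the one before it is completed fails the run):
1. the blue box stands released and upright on the mat (x of blue_box_mid in the frame of mat between -0.065 and 0.065 m and y of blue_box_mid in the frame of mat between -0.06 and 0.06 m and z of blue_box_mid in the frame of mat below 0.037 m and angle between blue_box_mid's own z axis and vertical below 0.12 rad and contact force between the fingers and blue_box below 0.1 N and linear speed of blue_box below 0.03 m/s), for 0.1 s.
2. the blue box sits released in the bay, with the tray still locked at the middle hole (horizontal distance between blue_box_mid and bay below 0.01 m and z of blue_box_mid in the frame of bay between 0.024 and 0.036 m and angle between blue_box_mid's own z axis and vertical below 0.12 rad and contact force between the fingers and blue_box below 0.1 N and value of joint plunger below 0.003 m and value of joint swing between -0.15 and 0.15 rad), for 0.1 s.
3. the spring pin is pulled clear of the plate with the box in the bay (horizontal distance between blue_box_mid and bay below 0.01 m and z of blue_box_mid in the frame of bay between 0.024 and 0.036 m and angle between blue_box_mid's own z axis and vertical below 0.12 rad and value of joint plunger above 0.0105 m), for 0.1 s.
At the end, for the whole second after the job is handed in: The blue box sits upright (within 0.12 rad) on the bay floor, within 10 mm of the bay's centre, released and at rest; the tray stands at the hole beside the green disc with the pin home (within 3 mm) (horizontal distance between blue_box_mid and bay below 0.01 m and z of blue_box_mid in the frame of bay between 0.024 and 0.036 m and angle between blue_box_mid's own z axis and vertical below 0.12 rad and contact force between the fingers and blue_box below 0.1 N and value of joint plunger below 0.003 m and ((x of green_disc in the frame of stand above 0 m and value of joint swing above 0.62 rad) or (x of green_disc in the frame of stand below 0 m and value of joint swing below -0.62 rad)) and linear speed of blue_box below 0.03 m/s and contact force between the fingers and anything else below 0.1 N); the robot touches nothing.
It fails at once if the blue box is tipped over (more than 0.5 rad) (angle between blue_box_mid's own z axis and vertical above 0.5 rad).
It fails at once if the tray is locked at the red station (((x of green_disc in the frame of stand below 0 m and value of joint swing above 0.62 rad) or (x of green_disc in the frame of stand above 0 m and value of joint swing below -0.62 rad)) and value of joint plunger below 0.003 m).
It fails at once if a bystander is shoved more than 30 mm or tipped over (distance of any of orange_box_mid, grey_box_mid, pump_bottle_mid, canister_a_mid, canister_b_mid, amber_vial_mid, timer_mid from where it was at the start of the episode above 0.03 m or angle between any of orange_box_mid, grey_box_mid, pump_bottle_mid, canister_a_mid, canister_b_mid, amber_vial_mid, timer_mid's own z axis and vertical above 0.5 rad).
It also fails if it takes over 66 s, if anything falls off the work surface, if the arm or the gripper's body presses on something with over 40 N, if the wrist force passes 120 N, or if a joint passes its speed limit or range.

## Robot

A 6-joint arm with a two-finger parallel gripper is mounted at the origin on the work surface. World frame = base frame: x ahead of the robot, y to its left, z up, the work surface at z = 0. Lengths are in m, angles in degrees, forces in N, time in s.
With the tool pointing down it reaches from about 0.35 to 0.875 m from the base axis. Payload 4.2 kg.
Tool frame: the origin (TCP) lies between the finger pads; the fingertips stand 17 mm ahead of it and the grasp point (between the pads) lies 2 mm behind it; z points along the fingers, y is the direction in which the jaws open and shut (so a half turn about z gives the same grasp; the last joint's range is limited). The gripper opens to 87 mm and grips with 3 to 60 N. Pads are 19 mm wide; open, the fingers measure 117 mm over their backs; the gripper's body (75 mm by 190 mm) begins 51 mm behind the grasp point.
Start: joints at [89.702, 22.042, 0.453, 0, -68.411, -14.817], TCP at [0.163, 0.603, 0.24] pointing down, gripper open.
Joint ranges: [-179.83, 179.83], [-69.29, 118.12], [-61.27, 80.66], [-181.25, 117.63], [-171.15, -9.14], [-177.46, 177.46]. Speed limits (degrees/s): [159.86, 159.86, 180, 180, 180, 180].

## Interface

Orientations are given as a 3x3 rotation matrix whose columns are the frame's x, y, z axes.
In Python, from station import r gives the robot as it stands.
- The arm moves only by the shell command python3 -m creep 'ROWS'. ROWS is JSON, a list of rows, each a list of 7 numbers: the opening, from 0 (shut) to 1 (fully open), then the shift along the tool's x, y, z scaled (see below), then the turn, a rotation vector about the tool's x, y, z scaled (see below). A call has 1 to 5 rows; each row is the pose to reach, as a shift and turn from the pose measured when the call began, along the tool's axes at that moment, turning the shorter way round; what a row does not reach only later rows make up. The controller multiplies each number of a shift by 300 mm and each number of a turn by 180 degrees. A row lasts 1/12 s, in which the tool goes at most 41.7 mm and 7.16 degrees, less where a joint would pass 70% of its speed; a pose out of reach is approached as far as the arm can. A call with a number of a shift or a turn outside -1 to 1 is refused whole. A call with a gripper value outside its range is refused whole. The fingers move at their own pace and stop on an object; the grip force is fixed at half the most. Time passes only in rows, so rows that repeat a pose let the fingers close. It gives the time, the measured TCP pose, the force and the opening at its end, in the units of the state.
- r.sense(): the state, without advancing time (a new reading comes with each control period).
- r.capture(name): name is "side" or "top"; returns the picture (420x560x3 uint8, blue, green, red); there is no depth.
- r.camera_model(name): a dict with "mtx" (3x3 intrinsics, pixels), "R" (3x3) and "t" (3): a world point X has camera coordinates R X + t. Camera axes: x right, y down, z forward; pixel columns grow to the right and rows downward; lengths in m; the calibration is good to about 2 mm. A picture is of the moment at which its call begins. camera_model takes no time and is no camera call.
- r.finish_job(): hands the job in, once; it reports no verdict.
Trained networks look in the newest picture that a camera, given by its name, has taken for a name from the list of things; names that differ only in an ending like _2 or _b are one class to them, and where a whole thing is asked for, a point or a joint stands for the part that bears it (a point fixed in the world has none). Each returns a list of dicts, best first, with "score" (0 to 1); they miss things now and then, are a little off and sometimes report something else, mostly with a low value. They report only what shows in the picture. A call takes as long as a camera call.
- r.recognise(camera, target): "rect" ([left, top, right, bottom] as shares, 0 to 1, of the picture: columns of its width, rows of its height, round what is visible of it).
- r.outline_of(camera, target): "pixels" (420x560 bool, what is visible of it) and "rect" ([left, top, right, bottom] as shares, 0 to 1, of the picture: columns of its width, rows of its height, round what is visible of it).
The state is a dict: "time_s": time; "joints": joint angles; "joint_velocities": joint speeds; "effort": joint torques, N m; "tcp_pos": TCP position; "ee_rot": TCP orientation; "wrist_force": force on the tool from outside, world axes, zero at the start; "moment": the same for the moment, N m; "gripper_width": opening from 0.0 (shut) to 1.0 (fully open).
Only numpy, scipy, OpenCV 4.12 (cv2) and the standard library are available. Lean on these libraries where they do the work, as an engineer would, in place of code of your own. Each camera call takes 0.05 s, during which the arm holds its last target.

## Working session

There is one attempt and no reset: what is moved stays moved. The work goes in short steps, Python scripts to look and compute and a shell command to move; the robot and the scene stay as the last step left them, time stands still between calls to the robot, and variables do not carry over. Pictures are saved under pics/ and viewed, and the job is handed in when it is done.

```bash
ls; mkdir -p pics; python3 - <<'E'
from station import r
import cv2,numpy as np
for n in("side","top"):
    cv2.imwrite(f"pics/{n}0.png",r.capture(n)); m=r.camera_model(n); print(n,m)
s=r.sense();print(s)
E
```

```text
pics
side {'mtx': array([[534.13988704,   0.        , 283.05343288],
       [  0.        , 534.13988704, 214.48106821],
       [  0.        ,   0.        ,   1.        ]]), 'R': array([[ 0.9764026 , -0.21582215, -0.00766602],
       [-0.14935359, -0.64920048, -0.74580979],
       [ 0.15598549,  0.72935556, -0.66611485]]), 't': array([-0.58022969,  0.18089784,  1.06705616])}
top {'mtx': array([[475.97832612,   0.        , 281.31756852],
       [  0.        , 475.97832612, 209.43142365],
       [  0.        ,   0.        ,   1.        ]]), 'R': array([[-0.01739519, -0.99983555, -0.00512617],
       [-0.99615619,  0.01777093, -0.08577317],
       [ 0.08585016,  0.00361443, -0.9963015 ]]), 't': array([0.02992172, 0.60724011, 1.09998327])}
{'time_s': 0.1, 'joints': array([ 8.97042199e+01,  2.20882750e+01,  3.86543212e-01, -2.37829549e-02,
       -6.84116656e+01, -1.48166630e+01]), 'joint_velocities': array([ 0.02215037, -0.22524528,  0.15213182,  0.0965428 , -0.03570064,
        0.03252757]), 'effort': array([ 5.28434180e-05, -3.91688097e+01,  1.87937862e+01,  4.23197329e+00,
        1.34963694e-02, -7.33604384e-05]), 'tcp_pos': array([0.16280277, 0.60289556, 0.23854544]), 'ee_rot': array([[ 9.65376131e-01, -2.60861589e-01, -3.96184552e-04],
       [-2.60861856e-01, -9.65374116e-01, -1.97710814e-03],
       [ 1.33285259e-04,  2.01200244e-03, -9.99997967e-01]]), 'wrist_force': array([ 0.28980322,  1.16002405, -0.71967766]), 'moment': array([-0.02836871,  0.04226661,  0.01760581]), 'gripper_width': 0.9977700806000983}
```

View pics/side0.png

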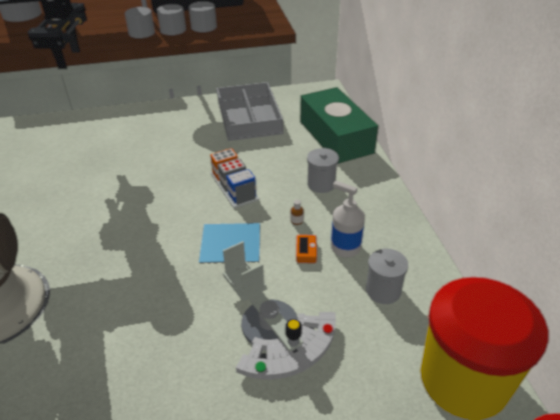

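View pics/top0.png

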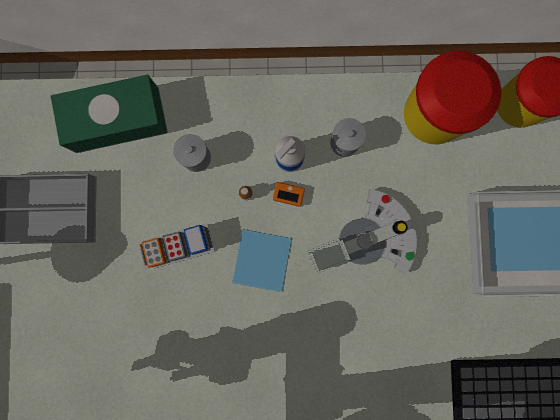

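```bash
python3 - <<'E'
import cv2,numpy as np
t=cv2.imread("pics/top0.png");s=cv2.imread("pics/side0.png")
a=cv2.resize(t[210:300,130:300],None,fx=4.7,fy=4.7,interpolation=2)[:, :800]
b=cv2.resize(t[170:290,300:430],None,fx=4.7,fy=4.7,interpolation=2)
cv2.imwrite("pics/ta.png",a);cv2.imwrite("pics/tb.png",b)
cv2.imwrite("pics/sa.png",cv2.resize(s[140:390,190:350],None,fx=2.4,fy=2.4,interpolation=2)) 
cv2.imwrite("pics/sb.png",cv2.resize(s[240:390,220:350],None,fx=4,fy=4,interpolation=2))
E
```

```text
(no output)
```

View pics/ta.png

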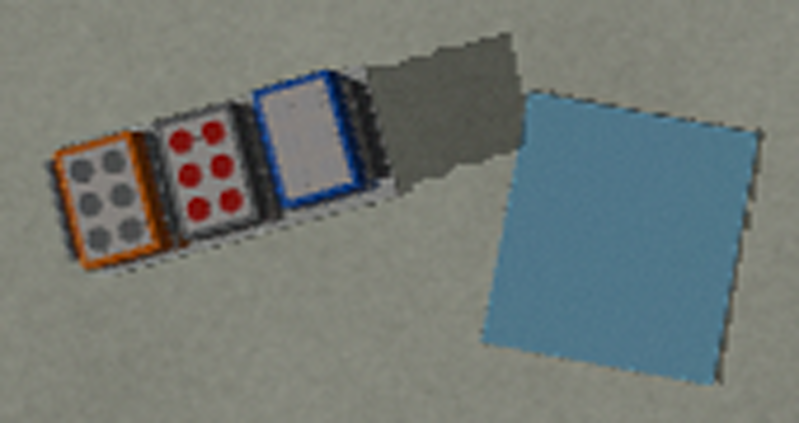

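View pics/tb.png

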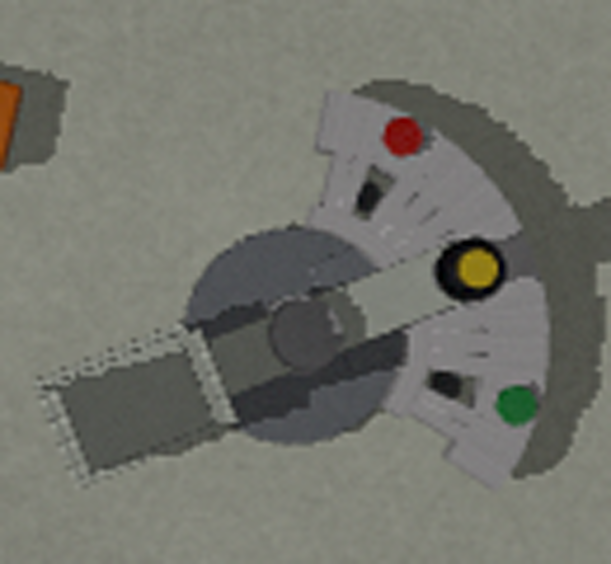

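View pics/sa.png

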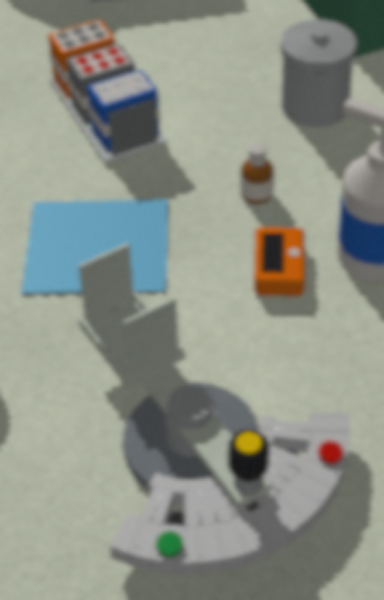

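View pics/sb.png

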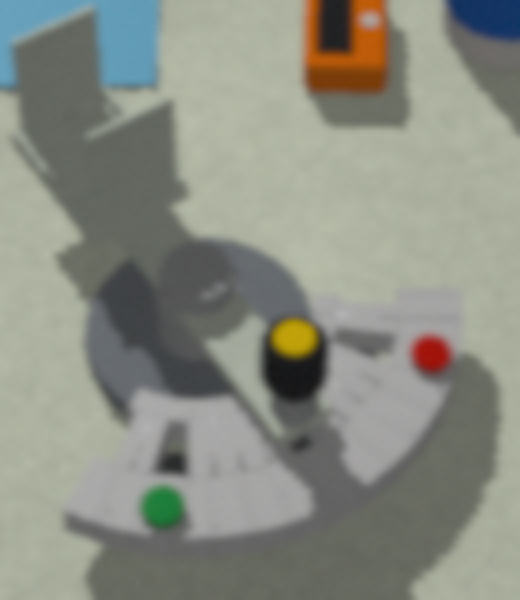

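```bash
cat > h.py <<'E'
import numpy as np,cv2
from station import r
def back(cam,uv,z):
    m=r.camera_model(cam);K=m["mtx"];R=m["R"];t=m["t"]
    d=R.T@np.linalg.inv(K)@np.array([uv[0],uv[1],1.]);c=-R.T@t
    return c+d*(z-c[2])/d[2]
def proj(cam,X):
    m=r.camera_model(cam);p=m["mtx"]@(m["R"]@np.asarray(X,float)+m["t"]);return p[:2]/p[2]
def cen(img,lo,hi,box):
    h=cv2.cvtColor(img,cv2.COLOR_BGR2HSV)
    M=cv2.inRange(h,lo,hi);x0,y0,x1,y1=box
    q=np.zeros_like(M);q[y0:y1,x0:x1]=M[y0:y1,x0:x1]
    ys,xs=np.nonzero(q);return np.array([xs.mean(),ys.mean()]),len(xs),(xs.min(),ys.min(),xs.max(),ys.max()),q
# relative move: world target pos, tool yaw change -> row numbers
def rel(dpos_world,dyaw_deg=0):
    Re=r.sense()["ee_rot"];d=Re.T@np.asarray(dpos_world,float)/0.3
    w=Re.T@np.array([0,0,dyaw_deg])/180
    return np.round(d,4),np.round(w,4)
def goto(target,yaw=None):
    """tool y axis yaw (deg, world) mod 180, tool pointing down."""
    s=r.sense();Re=s["ee_rot"];d=np.asarray(target)-s["tcp_pos"]
    sh=Re.T@d/0.3
    from scipy.spatial.transform import Rotation as Ro
    best=None
    if yaw is None: yaw=np.degrees(np.arctan2(Re[1,1],Re[0,1]))
    for k in (0,180):
        a=np.radians(yaw+k);y=np.array([np.cos(a),np.sin(a),0]);z=np.array([0,0,-1.]);x=np.cross(y,z)
        rv=(Ro.from_matrix(Re).inv()*Ro.from_matrix(np.c_[x,y,z])).as_rotvec(degrees=True)/180
        print("shift",np.round(sh,4),"turn",np.round(rv,4),"steps",round(float(np.linalg.norm(d)/.0417),1),round(float(np.linalg.norm(rv)*180/7.16),1))
def st():
    s=r.sense();Re=s["ee_rot"]
    print("t",round(s["time_s"],2),"tcp",np.round(s["tcp_pos"],4),"yaw_y",round(float(np.degrees(np.arctan2(Re[1,1],Re[0,1]))),2),"z",np.round(Re[:,2],3),"F",np.round(s["wrist_force"],2),"g",round(float(s["gripper_width"]),3),"j",np.round(s["joints"],1))
E
python3 - <<'E'
from h import *
t=cv2.imread("pics/top0.png");s=cv2.imread("pics/side0.png")
red=((0,150,60),(10,255,255));gr=((50,100,40),(80,255,255));ye=((20,150,60),(33,255,255))
for n,img,bx in(("top",t,[(360,180,430,280)]),("side",s,[(230,300,350,390)])):
  for c,z,nm in((red,.035,"red"),(gr,.035,"green"),(ye,.0925,"knob")):
    p,k,b,_=cen(img,*c,bx[0]);print(n,nm,p,k,back(n,p,z).round(4))
p=lambda c:np.array(c)/4.7+[130,210]
print("blue top");C=[back("top",p(c),.066) for c in((255,90),(330,70),(368,190),(288,210))]
print(np.round(C,4),np.mean(C,0))
print("mat");C=[back("top",p(c),.003) for c in((530,92),(762,130),(718,383),(483,342))]
print(np.round(C,4),np.mean(C,0))
q=lambda c:np.array(c)/4.7+[300,170]
print("bay top");C=[back("top",q(c),.108) for c in((38,385),(92,485),(238,425),(187,325))]
print(np.round(C,4),np.mean(C,0))
bl,k,b,q_=cen(t,(105,120,60),(125,255,255),(180,215,215,265));print(bl,k,cv2.minAreaRect(np.argwhere(q_)[:,::-1].astype(np.float32)))
E
```

```text
top red [385.34 198.64] 50 [ 0.628  -0.2256  0.035 ]
top green [409.51923077 255.75      ] 52 [ 0.4935 -0.2769  0.035 ]
top knob [401.12068966 226.70689655] 58 [ 0.5588 -0.2458  0.0925]
side red [327.41509434 328.32075472] 53 [ 0.6275 -0.2265  0.035 ]
side green [260.08108108 366.40540541] 74 [ 0.4928 -0.2773  0.035 ]
side knob [293.24 324.41] 100 [ 0.5585 -0.2457  0.0925]
blue top
[[0.5631 0.2408 0.066 ]
 [0.5722 0.2044 0.066 ]
 [0.5139 0.1862 0.066 ]
 [0.505  0.2248 0.066 ]] [0.53856577 0.21404875 0.066     ]
mat
[[ 0.5627  0.1129  0.003 ]
 [ 0.5412 -0.0055  0.003 ]
 [ 0.4137  0.0193  0.003 ]
 [ 0.4363  0.1381  0.003 ]] [0.48843323 0.06620823 0.003     ]
bay top
[[ 0.5068 -0.0377  0.108 ]
 [ 0.4605 -0.0616  0.108 ]
 [ 0.4868 -0.1297  0.108 ]
 [ 0.5333 -0.1074  0.108 ]] [ 0.49684527 -0.08408828  0.108     ]
[194.01626016 240.26829268] 123 ((194.3490753173828, 239.4717254638672), (25.823781967163086, 17.994230270385742), 74.05460357666016)
```

```bash
python3 - <<'E'
from h import *
st();goto([.5386,.214,.18],16.3)
for nm,c,z in(("vial",(246,192),.06),("timer",(289,194),.022),("pump",(290,152),.13),("canA",(191,152),.094)):print(nm,back("top",c,z).round(3))
E
```

```text
t 0.1 tcp [0.1628 0.6029 0.2385] yaw_y -105.12 z [-0.    -0.002 -1.   ] F [ 0.29  1.16 -0.72] g 0.998 j [ 89.7  22.1   0.4  -0.  -68.4 -14.8]
shift [1.5474 0.9243 0.1972] turn [ 4.000e-04  7.000e-04 -6.746e-01] steps 13.0 17.0
shift [1.5474 0.9243 0.1972] turn [ 0.0006 -0.0004  0.3254] steps 13.0 8.2
vial [0.646 0.1   0.06 ]
timer [0.645 0.    0.022]
pump [ 0.723 -0.002  0.13 ]
canA [0.735 0.22  0.094]
```

```bash
python3 -m creep '[[1,0.6,0.36,0.03,0,0,0.19],[1,0.6,0.36,0.03,0,0,0.19],[1,0.6,0.36,0.03,0,0,0.19],[1,0.6,0.36,0.03,0,0,0.19],[1,0.6,0.36,0.03,0,0,0.19]]'; python3 - <<'E'
from h import *
st();goto([.5386,.214,.18],16.3)
E
```

```text
time_s: 0.52
tcp_pos: [0.3077, 0.4514, 0.2294]
ee_rot: [[0.648, -0.762, -0.001], [-0.762, -0.648, -0.003], [0.002, 0.002, -1.0]]
wrist_force: [0.6, 0.2, 0.5]
gripper_width: 0.997
t 0.52 tcp [0.3077 0.4514 0.2294] yaw_y -139.61 z [-0.001 -0.003 -1.   ] F [0.61 0.2  0.47] g 0.997 j [ 72.7  14.9 -11.5   0.  -63.8 -32.3]
shift [ 1.1011 -0.074   0.1663] turn [ 0.0009  0.0009 -0.8662] steps 8.0 21.8
shift [ 1.1011 -0.074   0.1663] turn [ 0.0006 -0.0006  0.1338] steps 8.0 3.4
```

```bash
python3 -m creep '[[1,0.65,-0.043,0.1,0,0,0.1338],[1,0.65,-0.043,0.1,0,0,0.1338],[1,0.65,-0.043,0.1,0,0,0.1338],[1,0.65,-0.043,0.1,0,0,0.1338],[1,0.65,-0.043,0.1,0,0,0.1338]]'; python3 - <<'E'
from h import *
st();goto([.5386,.214,.15],16.3)
E
```

```text
time_s: 0.93
tcp_pos: [0.4448, 0.3085, 0.1989]
ee_rot: [[0.278, -0.961, -0.002], [-0.961, -0.278, -0.004], [0.003, 0.003, -1.0]]
wrist_force: [0.9, 1.3, -0.9]
gripper_width: 1.0
t 0.93 tcp [0.4448 0.3085 0.1989] yaw_y -163.88 z [-0.002 -0.004 -1.   ] F [ 0.89  1.31 -0.88] g 1.0 j [ 51.9  16.  -14.7   0.1 -59.5 -35.8]
shift [ 0.3889 -0.2132  0.1637] turn [-0.0015 -0.0014  0.999 ] steps 3.4 25.1
shift [ 0.3889 -0.2132  0.1637] turn [ 0.0009 -0.001  -0.001 ] steps 3.4 0.0
```

```bash
python3 -m creep '[[1,0.389,-0.2132,0.1637,0.001,-0.001,-0.001],[1,0.389,-0.2132,0.1637,0.001,-0.001,-0.001],[1,0.389,-0.2132,0.1637,0.001,-0.001,-0.001],[1,0.389,-0.2132,0.1637,0.001,-0.001,-0.001],[1,0.389,-0.2132,0.1637,0.001,-0.001,-0.001]]'; python3 - <<'E'
from h import *
st();goto([.5386,.214,.043],16.3)
cv2.imwrite("pics/s1.png",r.capture("side")[80:320,120:420].repeat(2,0).repeat(2,1))
cv2.imwrite("pics/t1.png",r.capture("top")[160:320,100:330].repeat(3,0).repeat(3,1))
E
```

```text
time_s: 1.35
tcp_pos: [0.5395, 0.2104, 0.1471]
ee_rot: [[0.276, -0.961, -0.004], [-0.961, -0.276, -0.003], [0.002, 0.005, -1.0]]
wrist_force: [-0.3, -0.2, 0.5]
gripper_width: 1.003
t 1.35 tcp [0.5395 0.2104 0.1471] yaw_y -164.01 z [-0.004 -0.003 -1.   ] F [-0.25 -0.22  0.5 ] g 1.003 j [ 37.3  22.4 -13.3  -0.  -54.6 -21.3]
shift [-0.013  -0.0022  0.3469] turn [-8.000e-04 -2.300e-03  9.983e-01] steps 2.5 25.1
shift [-0.013  -0.0022  0.3469] turn [ 0.0015 -0.0005 -0.0017] steps 2.5 0.1
```

View pics/s1.png

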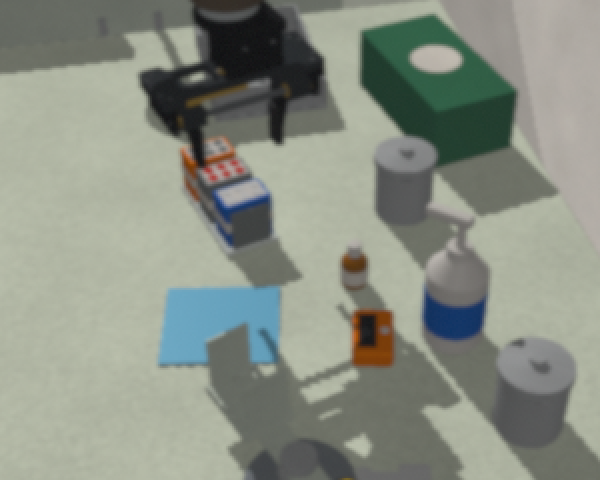

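View pics/t1.png

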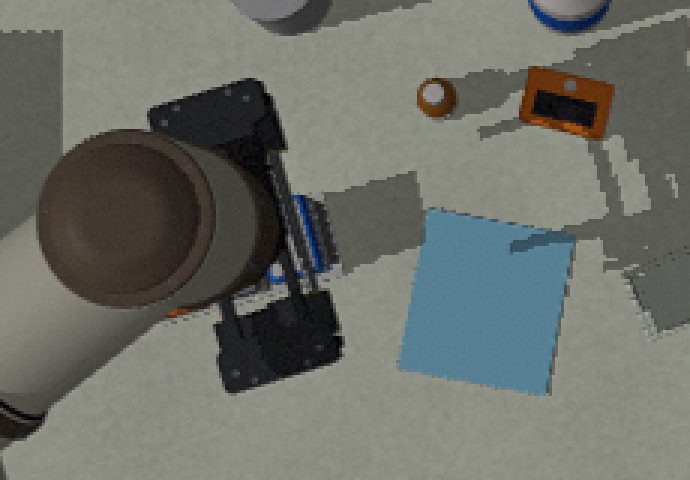

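```bash
python3 -m creep '[[1,-0.013,-0.002,0.1,0.001,0,-0.001],[1,-0.013,-0.002,0.2,0.001,0,-0.001],[1,-0.013,-0.002,0.25,0.001,0,-0.001],[1,-0.013,-0.002,0.25,0.001,0,-0.001],[1,-0.013,-0.002,0.25,0.001,0,-0.001]]'; python3 - <<'E'
from h import *
st();goto([.5386,.214,.043],16.3)
cv2.imwrite("pics/s2.png",cv2.resize(r.capture("side")[100:230,170:300],None,fx=4,fy=4))
E
```

```text
time_s: 1.87
tcp_pos: [0.5376, 0.2181, 0.0744]
ee_rot: [[0.284, -0.959, 0.002], [-0.959, -0.284, -0.0], [0.001, -0.001, -1.0]]
wrist_force: [0.4, -0.1, 0.8]
gripper_width: 1.0
t 1.87 tcp [0.5376 0.2181 0.0744] yaw_y -163.5 z [ 0.002 -0.    -1.   ] F [ 0.36 -0.15  0.79] g 1.0 j [ 38.1  27.3 -17.8   0.1 -44.8 -21.7]
shift [0.0139 0.0007 0.1047] turn [ 4.000e-04 -7.000e-04 -9.989e-01] steps 0.8 25.1
shift [0.0139 0.0007 0.1047] turn [-0.0005 -0.0003  0.0011] steps 0.8 0.0
```

View pics/s2.png

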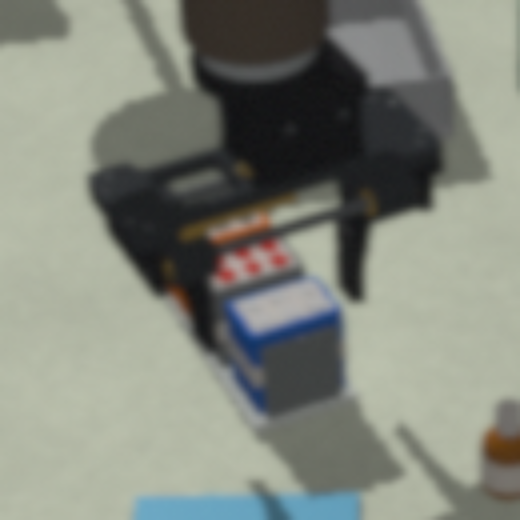

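```bash
python3 - <<'E'
from h import *
for c in((225,297),(322,278),(342,313),(255,338)):
    p=np.array(c)/4+[170,100];print(p,back("side",p,.066).round(4))
s=r.sense();Re=s["ee_rot"];p=s["tcp_pos"]
for k in(1,-1):
  for o in (.0435,.0585):
    X=p+Re@np.array([0,k*o,.017]);print(X.round(3),(proj("side",X)-[170,100])*4)
a=np.radians(16.3);ex=np.array([np.cos(a),np.sin(a),0]);ey=np.array([-np.sin(a),np.cos(a),0])
for i,j in((-1,-1),(1,-1),(1,1),(-1,1)):
  X=np.array([.5386,.214,.066])+.03*i*ex+.02*j*ey;print((proj("side",X)-[170,100])*4)
E
```

```text
[226.25 174.25] [0.5078 0.2337 0.066 ]
[250.5 169.5] [0.5674 0.2391 0.066 ]
[255.5  178.25] [0.573  0.2027 0.066 ]
[233.75 184.5 ] [0.5194 0.1908 0.066 ]
[0.497 0.206 0.058] [213.85177909 337.87847122]
[0.482 0.202 0.058] [190.42184874 345.83922067]
[0.58  0.231 0.059] [345.93154993 293.00194161]
[0.595 0.235 0.059] [368.06744917 285.48086301]
[249.31143375 343.62473041]
[341.86903626 312.44829807]
[312.16528312 276.82065179]
[221.02826988 306.75188464]
```

```bash
python3 -m creep '[[1,0.012,0.001,0.06,0,0,0.001],[1,0.012,0.001,0.105,0,0,0.001],[1,0.012,0.001,0.105,0,0,0.001],[0,0.012,0.001,0.105,0,0,0.001],[0,0.012,0.001,0.105,0,0,0.001]]';python3 -m creep '[[0,0,0,0,0,0,0],[0,0,0,0,0,0,0],[0,0,0,0,0,0,0],[0,0,0,0,0,0,0]]'; python3 - <<'E'
from h import *
st()
cv2.imwrite("pics/s3.png",cv2.resize(r.capture("side")[100:230,170:300],None,fx=4,fy=4))
E
```

```text
time_s: 2.33
tcp_pos: [0.5402, 0.2158, 0.0459]
ee_rot: [[0.282, -0.959, 0.007], [-0.959, -0.282, 0.003], [-0.001, -0.007, -1.0]]
wrist_force: [0.2, -0.1, 0.7]
gripper_width: 0.921
time_s: 2.67
tcp_pos: [0.5408, 0.2162, 0.0468]
ee_rot: [[0.282, -0.959, 0.008], [-0.959, -0.282, 0.004], [-0.001, -0.009, -1.0]]
wrist_force: [-1.2, -0.0, 3.7]
gripper_width: 0.687
t 2.67 tcp [0.5408 0.2162 0.0468] yaw_y -163.62 z [ 0.008  0.004 -1.   ] F [-1.22 -0.02  3.65] g 0.687 j [ 37.8  29.5 -19.1   0.2 -40.9 -21.5]
```

View pics/s3.png

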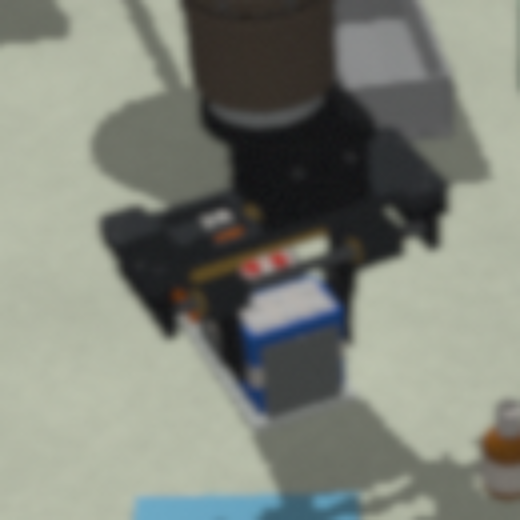

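```bash
python3 -m creep '[[0,0,0,-0.03,0,0,0],[0,0,0,-0.1,0,0,0],[0,0,0,-0.2,0,0,0],[0,0,0,-0.3,0,0,0],[0,0,0,-0.3,0,0,0]]'; python3 - <<'E'
from h import *
cv2.imwrite("pics/s4.png",cv2.resize(r.capture("side")[70:230,170:330],None,fx=4,fy=4))
st();goto([.485,.090,.13],110.8)
E
```

```text
time_s: 3.13
tcp_pos: [0.5433, 0.2176, 0.1436]
ee_rot: [[0.284, -0.959, 0.019], [-0.959, -0.284, 0.009], [-0.003, -0.021, -1.0]]
wrist_force: [0.1, -0.0, -0.2]
gripper_width: 0.689
t 3.18 tcp [0.5418 0.217  0.1407] yaw_y -163.59 z [ 0.015  0.008 -1.   ] F [ 0.53 -0.35 -1.38] g 0.687 j [ 37.8  22.7 -14.    0.2 -52.4 -21.5]
shift [0.3528 0.3017 0.0296] turn [-0.0034  0.0048  0.4756] steps 3.3 12.0
shift [0.3528 0.3017 0.0296] turn [-0.0049 -0.0035 -0.5244] steps 3.3 13.2
```

View pics/s4.png

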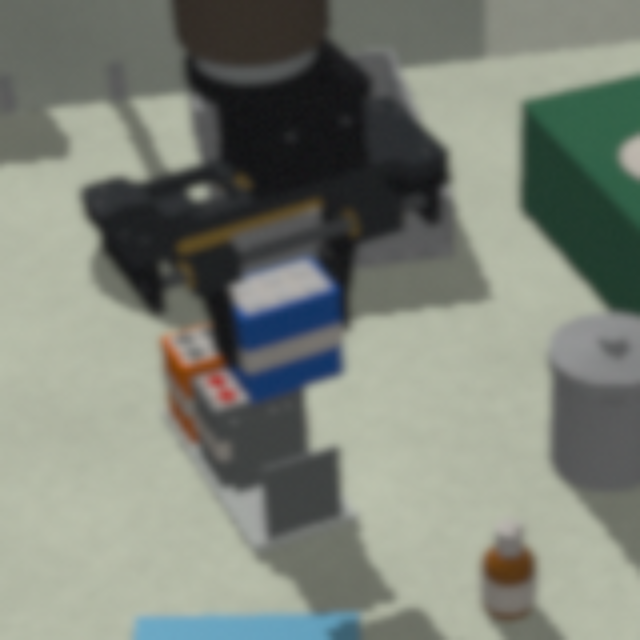

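```bash
python3 -m creep '[[0,0.1,0.08,0,-0.003,0.004,0.03],[0,0.2,0.16,0,-0.003,0.004,0.07],[0,0.3,0.25,0.01,-0.003,0.004,0.11],[0,0.353,0.302,0.02,-0.003,0.004,0.15],[0,0.353,0.302,0.02,-0.003,0.004,0.19]]'; python3 - <<'E'
from h import *
st();goto([.485,.090,.13],110.8)
E
```

```text
time_s: 3.6
tcp_pos: [0.4798, 0.0854, 0.1308]
ee_rot: [[-0.313, -0.95, -0.003], [-0.95, 0.313, -0.007], [0.008, 0.0, -1.0]]
wrist_force: [0.2, 0.1, -1.1]
gripper_width: 0.688
t 3.6 tcp [0.4798 0.0854 0.1308] yaw_y 161.74 z [-0.003 -0.007 -1.   ] F [ 0.16  0.14 -1.09] g 0.688 j [ 29.4  15.5 -27.2   0.4 -47.7 -47.9]
shift [-0.0199 -0.0116  0.0025] turn [-0.001  -0.0023  0.283 ] steps 0.2 7.1
shift [-0.0199 -0.0116  0.0025] turn [ 0.0027 -0.0012 -0.717 ] steps 0.2 18.0
```

```bash
python3 -m creep '[[0,-0.02,-0.012,0,-0.001,-0.002,0.04],[0,-0.02,-0.012,0,-0.001,-0.002,0.08],[0,-0.02,-0.012,0,-0.001,-0.002,0.12],[0,-0.02,-0.012,0,-0.001,-0.002,0.16],[0,-0.02,-0.012,0,-0.001,-0.002,0.19]]'; python3 - <<'E'
from h import *
st();goto([.485,.090,.13],110.8)
E
```

```text
time_s: 4.02
tcp_pos: [0.484, 0.0894, 0.1296]
ee_rot: [[-0.797, -0.604, -0.004], [-0.604, 0.797, -0.001], [0.004, 0.002, -1.0]]
wrist_force: [-0.5, 0.4, -2.0]
gripper_width: 0.69
t 4.02 tcp [0.484  0.0894 0.1296] yaw_y 127.16 z [-0.004 -0.001 -1.   ] F [-0.49  0.4  -2.  ] g 0.69 j [ 29.4  16.  -26.4  -0.1 -47.9 -82.2]
shift [-0.0038 -0.0005 -0.0013] turn [ 0.0004 -0.0014  0.0909] steps 0.0 2.3
shift [-0.0038 -0.0005 -0.0013] turn [ 2.000e-03  5.000e-04 -9.091e-01] steps 0.0 22.9
```

Finish the turn, then descend (target TCP z ≈ 0.050 first).

```bash
python3 -m creep '[[0,-0.004,0,0,0,-0.001,0.04],[0,-0.004,0,0.05,0,-0.001,0.091],[0,-0.004,0,0.15,0,-0.001,0.091],[0,-0.004,0,0.22,0,-0.001,0.091],[0,-0.004,0,0.24,0,-0.001,0.091]]'; python3 -m creep '[[0,0,0,0,0,0,0],[0,0,0,0,0,0,0]]'; python3 - <<'E'
from h import *
cv2.imwrite("pics/s5.png",cv2.resize(r.capture("side")[160:320,170:330],None,fx=4,fy=4))
st();goto([.485,.090,.0438],110.8)
E
```

```text
time_s: 4.43
tcp_pos: [0.4814, 0.0885, 0.0539]
ee_rot: [[-0.935, -0.353, -0.01], [-0.353, 0.935, -0.003], [0.01, 0.001, -1.0]]
wrist_force: [-0.8, -0.6, -1.8]
gripper_width: 0.683
time_s: 4.6
tcp_pos: [0.4807, 0.0881, 0.0532]
ee_rot: [[-0.935, -0.353, -0.012], [-0.353, 0.935, -0.004], [0.013, 0.0, -1.0]]
wrist_force: [-0.3, 0.4, -1.2]
gripper_width: 0.69
t 4.65 tcp [0.4815 0.0885 0.0541] yaw_y 110.71 z [-0.01  -0.003 -1.   ] F [ 0.82  0.2  -1.24] g 0.681 j [ 29.4  22.4 -31.1  -0.2 -37.1 -98.5]
shift [-0.013   0.0006  0.0342] turn [ 0.0001 -0.0034 -0.0005] steps 0.3 0.1
shift [-0.013   0.0006  0.0342] turn [-5.300e-03 -2.000e-04  9.995e-01] steps 0.3 25.1
```

View pics/s5.png

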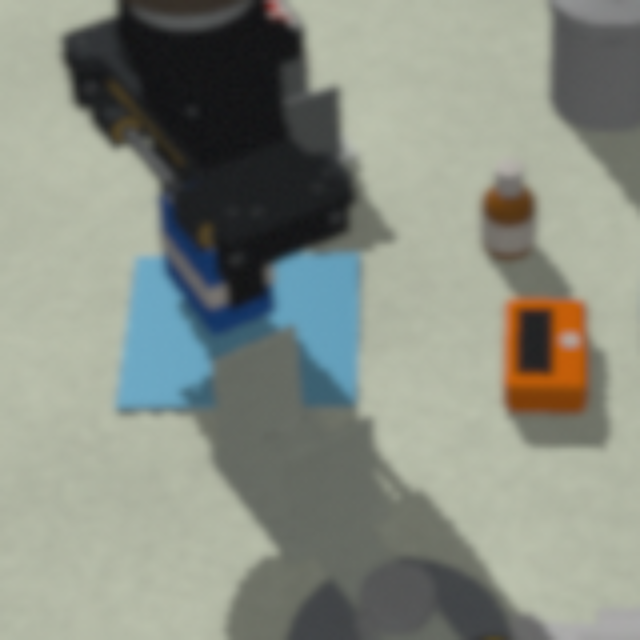

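```bash
python3 -m creep '[[0,0,0,0.015,0,-0.0034,0],[0,0,0,0.03,0,-0.0034,0],[0,0,0,0.034,0,-0.0034,0],[0,0,0,0.034,0,-0.0034,0]]'; python3 - <<'E'
from h import *
st();goto([.485,.090,.0438],110.8)
E
```

```text
time_s: 4.98
tcp_pos: [0.4816, 0.0885, 0.0443]
ee_rot: [[-0.935, -0.354, 0.0], [-0.354, 0.935, 0.001], [-0.0, 0.0, -1.0]]
wrist_force: [-0.5, 0.3, -1.0]
gripper_width: 0.687
t 4.98 tcp [0.4816 0.0885 0.0443] yaw_y 110.71 z [ 0.     0.001 -1.   ] F [-0.52  0.25 -0.98] g 0.687 j [ 29.5  23.1 -32.   -0.  -34.8 -98.7]
shift [-0.0124  0.0005  0.0015] turn [ 0.0001  0.0002 -0.0005] steps 0.1 0.0
shift [-0.0124  0.0005  0.0015] turn [ 2.000e-04 -2.000e-04  9.995e-01] steps 0.1 25.1
```

```bash
python3 -m creep '[[0,0,0,0.004,0,0,0],[0,0,0,0.008,0,0,0]]'; python3 -m creep '[[0,0,0,0.0,0,0,0]]';
```

```text
time_s: 5.15
tcp_pos: [0.4819, 0.0888, 0.0438]
ee_rot: [[-0.935, -0.354, 0.001], [-0.354, 0.935, 0.0], [-0.001, 0.0, -1.0]]
wrist_force: [-7.0, 3.0, 21.3]
gripper_width: 0.685
time_s: 5.23
tcp_pos: [0.4823, 0.0891, 0.0448]
ee_rot: [[-0.935, -0.355, 0.002], [-0.355, 0.935, 0.001], [-0.002, 0.0, -1.0]]
wrist_force: [1.0, -0.0, -1.0]
gripper_width: 0.686
```

```bash
python3 -m creep '[[0,0,0,0.003,0,0,0],[1,0,0,0.003,0,0,0],[1,0,0,0.003,0,0,0],[1,0,0,0.003,0,0,0],[1,0,0,0.003,0,0,0]]'; python3 -m creep '[[1,0,0,0,0,0,0],[1,0,0,0,0,0,0]]'; python3 -m creep '[[1,0,0,-0.05,0,0,0],[1,0,0,-0.15,0,0,0],[1,0,0,-0.28,0,0,0],[1,0,0,-0.28,0,0,0],[1,0,0,-0.28,0,0,0]]';python3 - <<'E'
from h import *
i=r.capture("side");cv2.imwrite("pics/s6f.png",i);cv2.imwrite("pics/s6.png",cv2.resize(i[160:320,170:330],None,fx=4,fy=4))
i=r.capture("top");cv2.imwrite("pics/t6f.png",i);cv2.imwrite("pics/t6.png",cv2.resize(i[170:330,180:340],None,fx=4,fy=4))
st();goto([.485,.090,.13],20.8)
E
```

```text
time_s: 5.65
tcp_pos: [0.4824, 0.0891, 0.0438]
ee_rot: [[-0.935, -0.355, 0.002], [-0.355, 0.935, 0.001], [-0.002, 0.0, -1.0]]
wrist_force: [-0.2, -0.1, -1.0]
gripper_width: 0.905
time_s: 5.82
tcp_pos: [0.4824, 0.089, 0.0437]
ee_rot: [[-0.935, -0.355, 0.002], [-0.355, 0.935, 0.001], [-0.002, -0.0, -1.0]]
wrist_force: [0.1, -0.1, -0.1]
gripper_width: 0.98
time_s: 6.23
tcp_pos: [0.4836, 0.0897, 0.13]
ee_rot: [[-0.935, -0.355, 0.007], [-0.355, 0.935, 0.004], [-0.008, 0.001, -1.0]]
wrist_force: [-1.1, -0.5, -0.5]
gripper_width: 1.0
t 6.33 tcp [0.4817 0.0888 0.1273] yaw_y 110.76 z [ 0.001  0.001 -1.   ] F [ 0.35 -0.4   0.31] g 0.995 j [ 29.5  15.8 -27.1  -0.  -47.  -98.7]
shift [-0.0119 -0.0002 -0.0089] turn [4.000e-04 2.000e-04 4.998e-01] steps 0.1 12.6
shift [-0.0119 -0.0002 -0.0089] turn [-2.000e-04  4.000e-04 -5.002e-01] steps 0.1 12.6
```

View pics/s6.png

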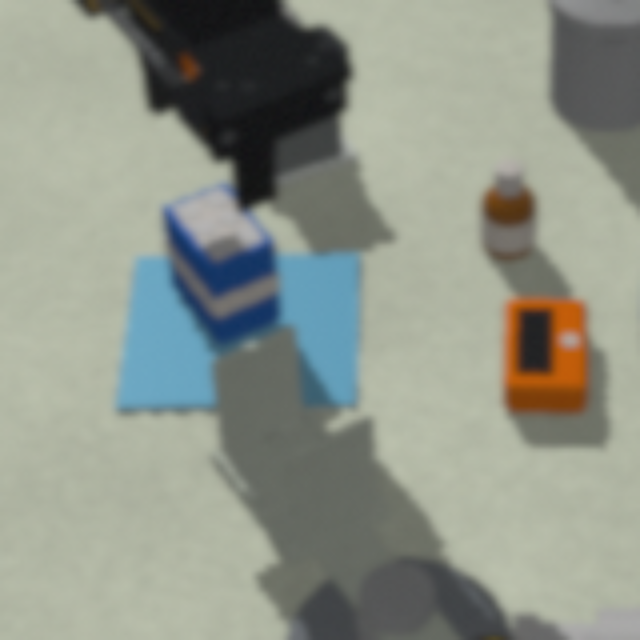

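View pics/t6.png

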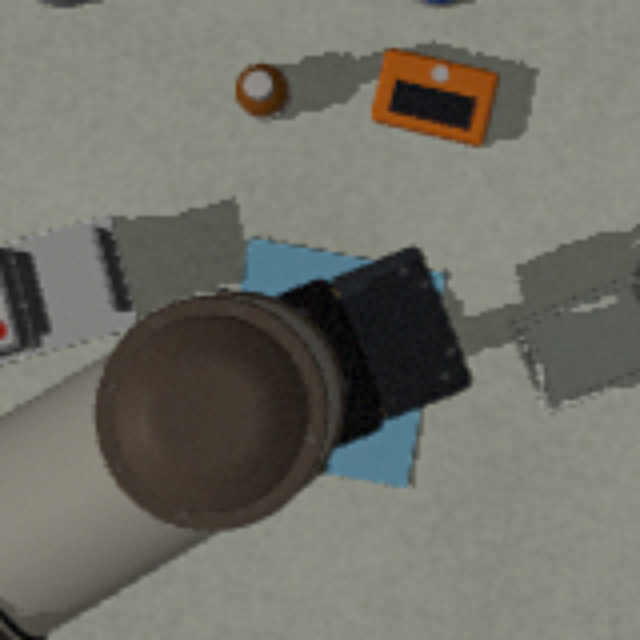

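```bash
python3 - <<'E'
from h import *
C=[back("side",np.array(c)/4+[170,160],.063) for c in((164,208),(224,185),(273,243),(213,270))]
print(np.round(C,4),np.mean(C,0))
for a,b in((0,1),(1,2),(2,3),(3,0)):
  d=C[b]-C[a];print(np.linalg.norm(d),np.degrees(np.arctan2(d[1],d[0])))
a=np.radians(110.8);ex=np.array([np.cos(a),np.sin(a),0]);ey=np.array([-np.sin(a),np.cos(a),0])
for c in ([.4825,.089],[.4825,.0925]):
 for z in(.063,.003):print(c,z,[tuple(((proj("side",np.array([*c,z])+.03*i*ex+.02*j*ey)-[170,160])*4).round(0)) for i,j in((1,1),(1,-1),(-1,-1),(-1,1))])
E
```

```text
[[0.4565 0.1097 0.063 ]
 [0.4914 0.1215 0.063 ]
 [0.5106 0.0679 0.063 ]
 [0.4761 0.054  0.063 ]] [0.48364149 0.08826914 0.063     ]
0.036847277720517276 18.691950207540003
0.05688997021337432 -70.25316538761871
0.03721137850527856 -157.98537367211108
0.05904177853134906 109.41572122406521
[0.4825, 0.089] 0.063 [(np.float64(158.0), np.float64(209.0)), (np.float64(222.0), np.float64(182.0)), (np.float64(275.0), np.float64(243.0)), (np.float64(210.0), np.float64(271.0))]
[0.4825, 0.089] 0.003 [(np.float64(168.0), np.float64(288.0)), (np.float64(230.0), np.float64(261.0)), (np.float64(282.0), np.float64(322.0)), (np.float64(219.0), np.float64(350.0))]
[0.4825, 0.0925] 0.063 [(np.float64(157.0), np.float64(204.0)), (np.float64(221.0), np.float64(178.0)), (np.float64(274.0), np.float64(238.0)), (np.float64(209.0), np.float64(266.0))]
[0.4825, 0.0925] 0.003 [(np.float64(168.0), np.float64(283.0)), (np.float64(229.0), np.float64(257.0)), (np.float64(281.0), np.float64(317.0)), (np.float64(218.0), np.float64(346.0))]
```

```bash
python3 -m creep '[[1,-0.008,0,0,0,0,-0.04],[1,-0.008,0,0,0,0,-0.08],[1,-0.008,0,0,0,0,-0.12],[1,-0.008,0,0,0,0,-0.16],[1,-0.008,0,0,0,0,-0.19]]'; python3 -m creep '[[1,0,0,0,0,0,-0.04],[1,0,0,0,0,0,-0.08],[1,0,0,0,0,0,-0.12],[1,0,0,0,0,0,-0.16],[1,0,0,0,0,0,-0.19]]';  python3 - <<'E'
from h import *
st();goto([.483,.0885,.10],20.8)
E
```

```text
time_s: 6.75
tcp_pos: [0.4829, 0.0892, 0.1256]
ee_rot: [[-0.57, -0.822, -0.002], [-0.822, 0.57, -0.001], [0.002, 0.001, -1.0]]
wrist_force: [-0.2, -0.6, -0.5]
gripper_width: 1.0
time_s: 7.17
tcp_pos: [0.4819, 0.0887, 0.1239]
ee_rot: [[-0.004, -1.0, -0.006], [-1.0, 0.004, -0.003], [0.003, 0.006, -1.0]]
wrist_force: [0.1, -0.4, 0.4]
gripper_width: 1.002
t 7.17 tcp [0.4819 0.0887 0.1239] yaw_y 179.8 z [-0.006 -0.003 -1.   ] F [ 0.05 -0.39  0.4 ] g 1.002 j [ 29.4  16.3 -27.   -0.  -47.  -29.6]
shift [ 0.0003 -0.004   0.0795] turn [-7.000e-04 -2.900e-03  8.833e-01] steps 0.6 22.2
shift [ 0.0003 -0.004   0.0795] turn [ 0.002  -0.0005 -0.1167] steps 0.6 2.9
```

```bash
python3 -m creep '[[1,0,-0.004,0,0.002,0,-0.04],[1,0,-0.004,0,0.002,0,-0.08],[1,0,-0.004,0.05,0.002,0,-0.117],[1,0,-0.004,0.1,0.002,0,-0.117],[1,0,-0.004,0.1,0.002,0,-0.117]]'; python3 - <<'E'
from h import *
st();goto([.483,.0885,.04],20.8)
i=r.capture("side");cv2.imwrite("pics/s7.png",cv2.resize(i[160:320,170:330],None,fx=4,fy=4))
E
```

```text
time_s: 7.58
tcp_pos: [0.4801, 0.0873, 0.09]
ee_rot: [[0.355, -0.935, -0.008], [-0.935, -0.355, -0.005], [0.002, 0.009, -1.0]]
wrist_force: [-0.8, -0.4, -0.9]
gripper_width: 1.003
t 7.58 tcp [0.4801 0.0873 0.09  ] yaw_y -159.21 z [-0.008 -0.005 -1.   ] F [-0.84 -0.41 -0.95] g 1.003 j [ 29.4  19.  -29.4   0.  -42.2  -8.7]
shift [-0.0007 -0.0121  0.1666] turn [-0.001  -0.0047  0.9999] steps 1.2 25.1
shift [-0.0007 -0.0121  0.1666] turn [ 0.003  -0.0006 -0.0001] steps 1.2 0.1
```

View pics/s7.png

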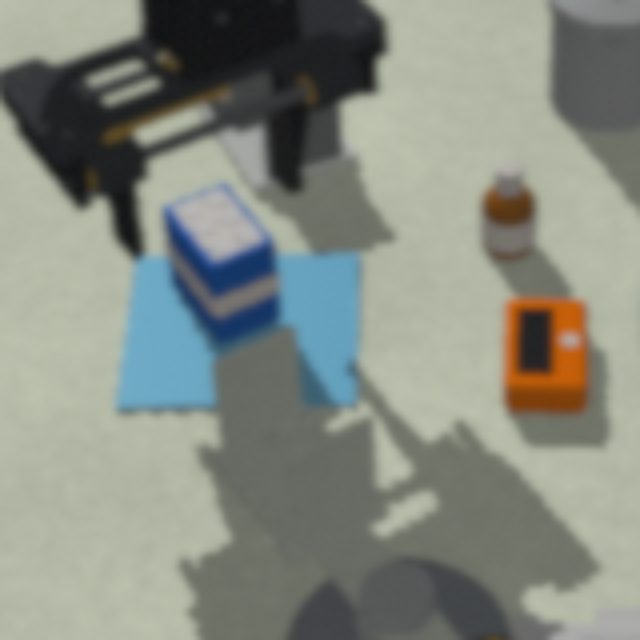

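```bash
python3 -m creep '[[1,0,-0.01,0.05,0.003,0,0],[1,0,-0.01,0.12,0.003,0,0],[1,0,-0.01,0.166,0.003,0,0],[1,0,-0.01,0.166,0.003,0,0],[0,0,-0.01,0.166,0.003,0,0]]'; python3 -m creep '[[0,0,0,0,0,0,0],[0,0,0,0,0,0,0],[0,0,0,0,0,0,0],[0,0,0,0,0,0,0],[0,0,0,0,0,0,0]]';python3 -m creep '[[0,0,0,0,0,0,0],[0,0,0,0,0,0,0],[0,0,0,0,0,0,0],[0,0,0,0,0,0,0],[0,0,0,0,0,0,0]]'; python3 - <<'E'
from h import *
st()
i=r.capture("side");cv2.imwrite("pics/s8.png",cv2.resize(i[160:320,170:330],None,fx=4,fy=4))
E
```

```text
time_s: 8.05
tcp_pos: [0.4835, 0.0883, 0.0414]
ee_rot: [[0.356, -0.935, 0.002], [-0.935, -0.356, -0.002], [0.003, -0.001, -1.0]]
wrist_force: [0.4, 0.2, -0.5]
gripper_width: 0.974
time_s: 8.47
tcp_pos: [0.4837, 0.0884, 0.0419]
ee_rot: [[0.355, -0.935, 0.003], [-0.935, -0.355, -0.002], [0.003, -0.002, -1.0]]
wrist_force: [-0.3, 0.7, 0.0]
gripper_width: 0.626
time_s: 8.88
tcp_pos: [0.4839, 0.0885, 0.0422]
ee_rot: [[0.356, -0.935, 0.003], [-0.935, -0.356, -0.002], [0.003, -0.002, -1.0]]
wrist_force: [-0.4, -1.0, 2.3]
gripper_width: 0.46
t 8.88 tcp [0.4839 0.0885 0.0422] yaw_y -159.17 z [ 0.003 -0.002 -1.   ] F [-0.38 -1.01  2.35] g 0.46 j [ 29.4  23.5 -32.    0.3 -34.4  -8.8]
```

View pics/s8.png

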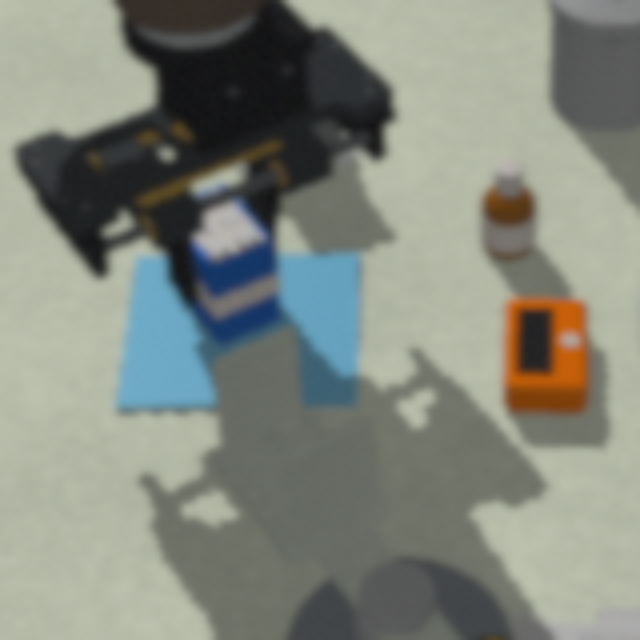

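```bash
python3 -m creep '[[0,0,0,-0.05,0,0,0],[0,0,0,-0.15,0,0,0],[0,0,0,-0.28,0,0,0],[0,0,0,-0.41,0,0,0],[0,0,0,-0.45,0,0,0]]'; python3 -m creep '[[0,0,0,0,0,0,0],[0,0,0,0,0,0,0]]'; python3 - <<'E'
from h import *
i=r.capture("side");cv2.imwrite("pics/s9.png",i)
i=r.capture("top");cv2.imwrite("pics/t9.png",i)
st();goto([.4972,-.0852,.17],20.8)
E
```

```text
time_s: 9.35
tcp_pos: [0.4861, 0.0897, 0.1826]
ee_rot: [[0.357, -0.934, 0.012], [-0.934, -0.357, 0.002], [0.003, -0.012, -1.0]]
wrist_force: [0.4, 0.7, -0.5]
gripper_width: 0.46
time_s: 9.52
tcp_pos: [0.4862, 0.0898, 0.1832]
ee_rot: [[0.356, -0.934, 0.014], [-0.934, -0.356, 0.003], [0.002, -0.014, -1.0]]
wrist_force: [0.1, -0.4, -1.5]
gripper_width: 0.458
t 9.62 tcp [0.4848 0.0892 0.1808] yaw_y -159.14 z [ 0.009  0.001 -1.   ] F [ 0.1  -0.27 -1.37] g 0.459 j [ 29.5  12.1 -23.1   0.3 -54.3  -8.8]
shift [0.5578 0.1687 0.0361] turn [ 0.0013 -0.0041 -0.9996] steps 4.2 25.1
shift [0.5578 0.1687 0.0361] turn [-0.0026 -0.0008  0.0003] steps 4.2 0.1
```

View pics/s9.png

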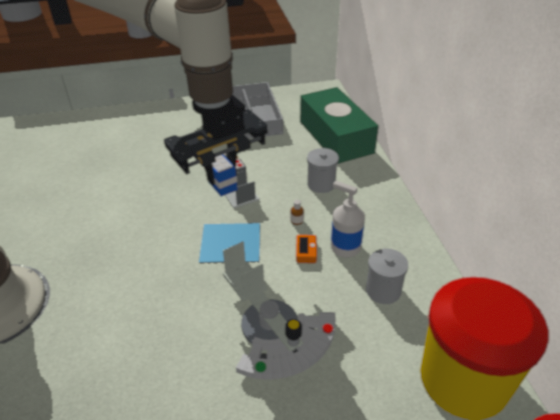

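```bash
python3 -m creep '[[0,0.12,0.036,0,-0.002,0,0],[0,0.25,0.075,0,-0.002,0,0],[0,0.38,0.115,0,-0.002,0,0],[0,0.5,0.151,0,-0.002,0,0],[0,0.558,0.1687,0,-0.002,0,0]]'; python3 -m creep '[[0,0,0,0,0,0,0],[0,0,0,0,0,0,0]]'; python3 - <<'E'
from h import *
i=r.capture("side");cv2.imwrite("pics/s10.png",cv2.resize(i[170:330,170:330],None,fx=4,fy=4))
i=r.capture("top");cv2.imwrite("pics/t10.png",cv2.resize(i[170:310,270:430],None,fx=4,fy=4))
st();goto([.4972,-.0852,.17],20.8)
E
```

```text
time_s: 10.03
tcp_pos: [0.4955, -0.0884, 0.1782]
ee_rot: [[0.354, -0.935, -0.003], [-0.935, -0.354, -0.003], [0.001, 0.004, -1.0]]
wrist_force: [0.0, 0.5, -1.1]
gripper_width: 0.458
time_s: 10.2
tcp_pos: [0.4938, -0.0895, 0.1755]
ee_rot: [[0.35, -0.937, -0.009], [-0.937, -0.35, -0.003], [-0.001, 0.009, -1.0]]
wrist_force: [-0.2, 0.9, -2.4]
gripper_width: 0.459
t 10.3 tcp [ 0.4947 -0.088   0.1767] yaw_y -159.29 z [-0.006 -0.003 -1.   ] F [ 0.35 -0.46 -1.31] g 0.458 j [  8.5  13.7 -21.6   0.1 -55.1  12.1]
shift [-0.0058 -0.0111  0.0221] turn [-1.000e-04 -3.400e-03  9.995e-01] steps 0.2 25.1
shift [-0.0058 -0.0111  0.0221] turn [ 0.0022 -0.0001 -0.0005] steps 0.2 0.1
```

View pics/s10.png

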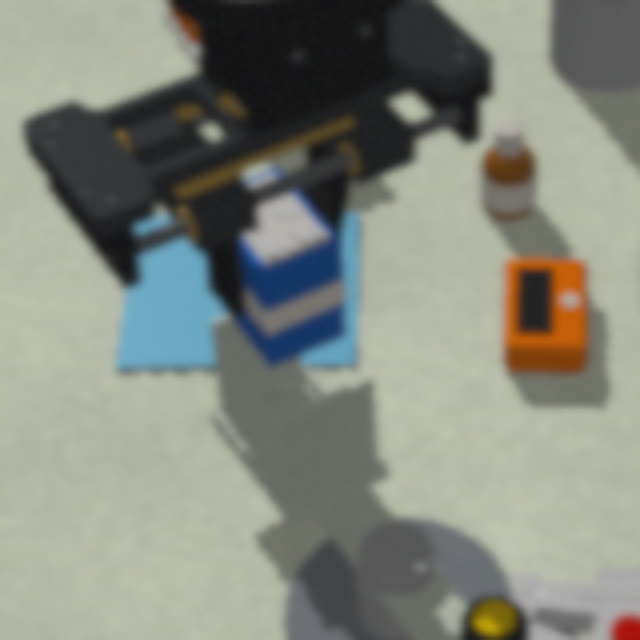

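View pics/t10.png

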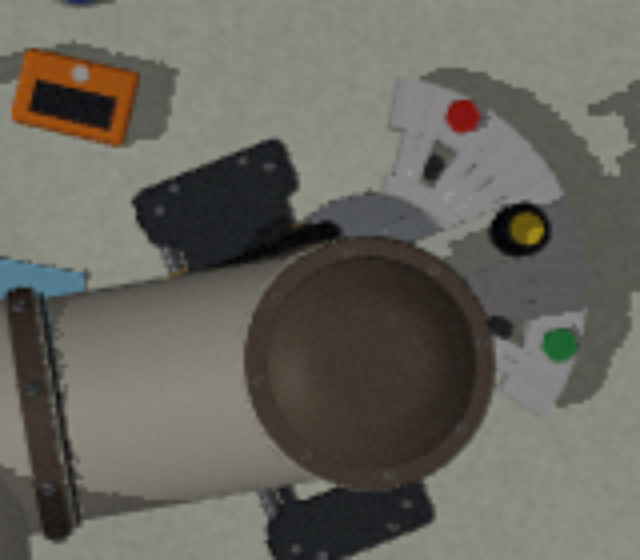

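```bash
python3 - <<'E'
from h import *
a=np.radians(110.8);ex=np.array([np.cos(a),np.sin(a),0]);ey=np.array([-np.sin(a),np.cos(a),0])
c=r.sense()["tcp_pos"]-[0,0,.0092]
for d in(-.003,0,.003):
 for z in(.03,-.03):print(d,z,[tuple(((proj("side",c+[0,0,z]+ex*d+.03*i*ex+.02*j*ey)-[170,170])*4).round(0)) for i,j in((-1,-1),(-1,1),(1,-1),(1,1))])
E
python3 - <<'E'
import cv2
i=cv2.imread("pics/s10.png")[130:400,180:380]
cv2.imwrite("pics/s10z.png",cv2.resize(i,None,fx=2.2,fy=2.2))
E
```

```text
-0.003 0.03 [(np.float64(350.0), np.float64(241.0)), (np.float64(270.0), np.float64(277.0)), (np.float64(282.0), np.float64(166.0)), (np.float64(204.0), np.float64(199.0))]
-0.003 -0.03 [(np.float64(355.0), np.float64(337.0)), (np.float64(279.0), np.float64(372.0)), (np.float64(289.0), np.float64(261.0)), (np.float64(215.0), np.float64(294.0))]
0 0.03 [(np.float64(346.0), np.float64(237.0)), (np.float64(267.0), np.float64(273.0)), (np.float64(278.0), np.float64(162.0)), (np.float64(201.0), np.float64(195.0))]
0 -0.03 [(np.float64(352.0), np.float64(333.0)), (np.float64(276.0), np.float64(368.0)), (np.float64(286.0), np.float64(257.0)), (np.float64(212.0), np.float64(290.0))]
0.003 0.03 [(np.float64(343.0), np.float64(233.0)), (np.float64(263.0), np.float64(269.0)), (np.float64(275.0), np.float64(159.0)), (np.float64(198.0), np.float64(191.0))]
0.003 -0.03 [(np.float64(348.0), np.float64(329.0)), (np.float64(272.0), np.float64(364.0)), (np.float64(283.0), np.float64(253.0)), (np.float64(209.0), np.float64(286.0))]
```

View pics/s10z.png

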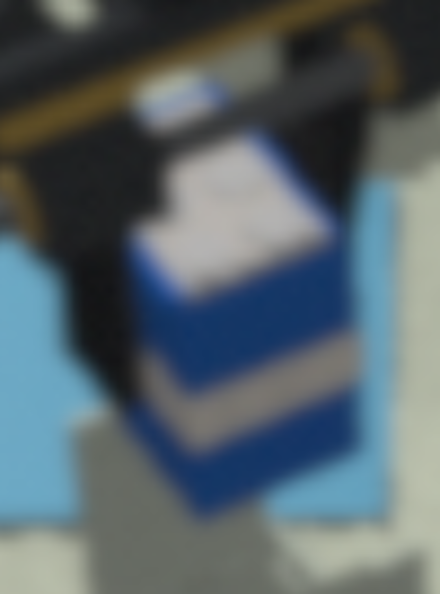

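```bash
python3 - <<'E'
from h import *
a=np.radians(110.8);ex=np.array([np.cos(a),np.sin(a),0]);ey=np.array([-np.sin(a),np.cos(a),0])
c=np.array([.4974,-.0855,.108])
for L in(.038,.034,-.034,-.038):print(L,[tuple(((proj("side",c+L*ex+.023*j*ey)-[220,240])*4).round(0)) for j in(1,-1)])
print("tcp offs", goto([.4974,-.0855,.15],20.8))
st()
E
python3 - <<'E'
import cv2
i=cv2.imread("pics/side0.png")[235:300,215:270]
cv2.imwrite("pics/s0z.png",cv2.resize(i,None,fx=9,fy=9,interpolation=2))
E
```

```text
0.038 [(np.float64(8.0), np.float64(42.0)), (np.float64(91.0), np.float64(4.0))]
0.034 [(np.float64(12.0), np.float64(47.0)), (np.float64(95.0), np.float64(9.0))]
-0.034 [(np.float64(83.0), np.float64(135.0)), (np.float64(169.0), np.float64(95.0))]
-0.038 [(np.float64(88.0), np.float64(141.0)), (np.float64(173.0), np.float64(100.0))]
shift [-0.0046 -0.0118  0.0888] turn [-1.000e-04 -3.400e-03  9.995e-01] steps 0.6 25.1
shift [-0.0046 -0.0118  0.0888] turn [ 0.0022 -0.0001 -0.0005] steps 0.6 0.1
tcp offs None
t 10.3 tcp [ 0.4947 -0.088   0.1767] yaw_y -159.29 z [-0.006 -0.003 -1.   ] F [ 0.35 -0.46 -1.31] g 0.458 j [  8.5  13.7 -21.6   0.1 -55.1  12.1]
```

View pics/s0z.png

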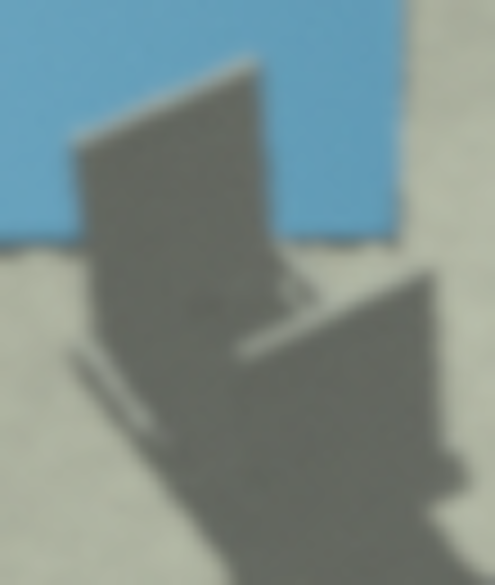

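```bash
python3 -m creep '[[0,-0.005,-0.012,0.03,0.002,0,0],[0,-0.005,-0.012,0.06,0.002,0,0],[0,-0.005,-0.012,0.065,0.002,0,0],[0,-0.005,-0.012,0.065,0.002,0,0],[0,-0.005,-0.012,0.065,0.002,0,0]]';  python3 - <<'E'
from h import *
st()
i=r.capture("side");cv2.imwrite("pics/s11.png",i);cv2.imwrite("pics/s11z.png",cv2.resize(i[205:290,215:275],None,fx=7,fy=7,interpolation=2))
a=np.radians(110.8);ex=np.array([np.cos(a),np.sin(a),0]);ey=np.array([-np.sin(a),np.cos(a),0])
s=r.sense();c=s["tcp_pos"]+s["ee_rot"]@[0,0,.0092]
for z in(.03,-.03):print(z,[tuple(((proj("side",c+[0,0,z]+.03*i*ex+.02*j*ey)-[215,205])*7).round(0)) for i,j in((-1,-1),(-1,1))])
st();goto([.4974,-.0855,.15],20.8)
E
```

```text
time_s: 10.72
tcp_pos: [0.4975, -0.0849, 0.1571]
ee_rot: [[0.355, -0.935, -0.001], [-0.935, -0.355, -0.001], [0.0, 0.001, -1.0]]
wrist_force: [0.5, 0.3, -1.4]
gripper_width: 0.458
t 10.72 tcp [ 0.4975 -0.0849  0.1571] yaw_y -159.23 z [-0.001 -0.001 -1.   ] F [ 0.5   0.33 -1.35] g 0.458 j [  8.8  15.  -23.    0.  -52.   12. ]
0.03 [(np.float64(303.0), np.float64(216.0)), (np.float64(167.0), np.float64(277.0))]
-0.03 [(np.float64(312.0), np.float64(378.0)), (np.float64(181.0), np.float64(440.0))]
t 10.77 tcp [ 0.4977 -0.085   0.1574] yaw_y -159.25 z [-0.    -0.001 -1.   ] F [-0.46 -0.73 -1.02] g 0.457 j [  8.8  15.  -23.    0.  -52.   12. ]
shift [0.0011 0.0015 0.0246] turn [-2.000e-04 -1.000e-04  9.997e-01] steps 0.2 25.1
shift [0.0011 0.0015 0.0246] turn [ 0.0001 -0.0002 -0.0003] steps 0.2 0.0
```

View pics/s11z.png

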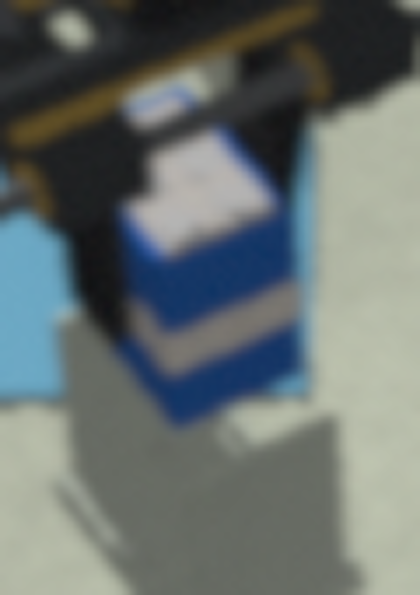

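```bash
cat >> h.py <<'E'
def overlay(img,cam,c,yaw,x0,y0,x1,y1,k,name,dims=(.03,.02,.03)):
    im=cv2.resize(img[y0:y1,x0:x1],None,fx=k,fy=k,interpolation=2)
    a=np.radians(yaw);ex=np.array([np.cos(a),np.sin(a),0]);ey=np.array([-np.sin(a),np.cos(a),0])
    q={}
    for i in(-1,1):
        for j in(-1,1):
            for l in(-1,1):
                p=proj(cam,np.array(c)+dims[0]*i*ex+dims[1]*j*ey+[0,0,dims[2]*l]);q[i,j,l]=((p-[x0,y0]+.5)*k-.5)
    for A in q:
        for B in q:
            if A<B and sum(x!=y for x,y in zip(A,B))==1: cv2.line(im,tuple(int(v) for v in q[A].round()),tuple(int(v) for v in q[B].round()),(0,255,0),1,cv2.LINE_AA)
    cv2.imwrite(name,im)
E
python3 - <<'E'
from h import *
i=cv2.imread("pics/s6f.png")
overlay(i,"side",[.4830,.0885,.033],110.8,200,195,260,255,9,"pics/o6.png")
i=cv2.imread("pics/s11.png")
overlay(i,"side",[.4976,-.0850,.1481],110.8,215,205,275,275,8,"pics/o11.png")
E
```

```text
(no output)
```

View pics/o6.png

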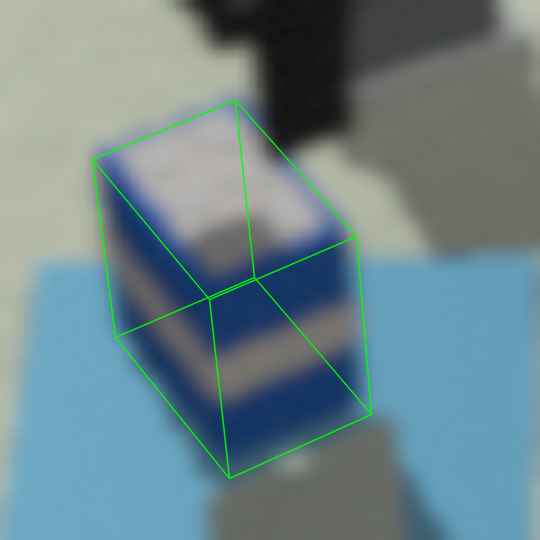

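View pics/o11.png

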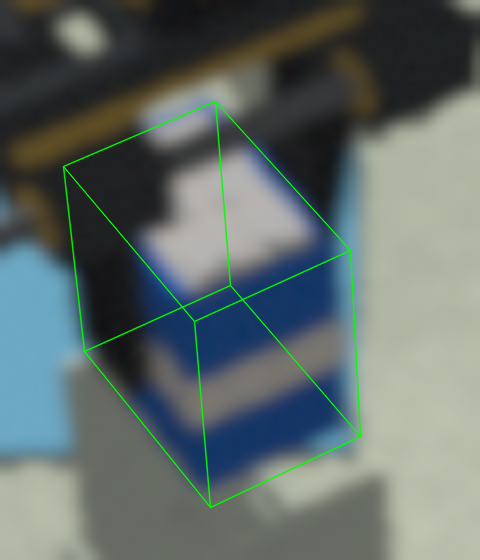

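```bash
python3 - <<'E'
from h import *
st();goto([.4979,-.0870,.140],20.8)
E
```

```text
t 10.77 tcp [ 0.4977 -0.085   0.1574] yaw_y -159.25 z [-0.    -0.001 -1.   ] F [-0.46 -0.73 -1.02] g 0.457 j [  8.8  15.  -23.    0.  -52.   12. ]
shift [0.0064 0.0017 0.058 ] turn [-2.000e-04 -1.000e-04  9.997e-01] steps 0.4 25.1
shift [0.0064 0.0017 0.058 ] turn [ 0.0001 -0.0002 -0.0003] steps 0.4 0.0
```

```bash
python3 -m creep '[[0,0.0064,0.0017,0.01,0,0,0],[0,0.0064,0.0017,0.02,0,0,0],[0,0.0064,0.0017,0.03,0,0,0],[0,0.0064,0.0017,0.035,0,0,0],[0,0.0064,0.0017,0.035,0,0,0]]';  python3 - <<'E'
from h import *
st();goto([.4979,-.0870,.140],20.8)
i=r.capture("side");cv2.imwrite("pics/s12.png",i)
c=r.sense()["tcp_pos"]-[0,0,.0092]
overlay(i,"side",c,110.8,215,205,275,275,8,"pics/o12.png")
E
```

```text
time_s: 11.18
tcp_pos: [0.4975, -0.0871, 0.1464]
ee_rot: [[0.354, -0.935, -0.001], [-0.935, -0.354, -0.001], [0.0, 0.001, -1.0]]
wrist_force: [0.0, 0.5, -0.5]
gripper_width: 0.458
t 11.18 tcp [ 0.4975 -0.0871  0.1464] yaw_y -159.26 z [-0.001 -0.001 -1.   ] F [ 0.02  0.46 -0.53] g 0.458 j [  8.5  15.8 -23.7   0.  -50.6  12.2]
shift [ 0.0001 -0.0013  0.0213] turn [-1.000e-04 -6.000e-04  9.997e-01] steps 0.2 25.1
shift [ 0.0001 -0.0013  0.0213] turn [ 0.0004 -0.0001 -0.0003] steps 0.2 0.0
```

View pics/o12.png

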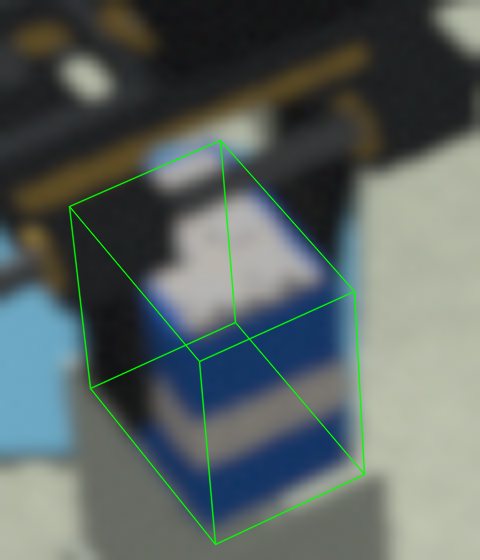

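```bash
python3 -m creep '[[0,0.003,-0.001,0.01,0,0,0],[0,0.003,-0.001,0.02,0,0,0],[0,0.003,-0.001,0.03,0,0,0],[0,0.003,-0.001,0.04,0,0,0],[0,0.003,-0.001,0.045,0,0,0]]';  python3 - <<'E'
from h import *
st();goto([.4982,-.0880,.120],20.8)
E
```

```text
time_s: 11.65
tcp_pos: [0.498, -0.0879, 0.1325]
ee_rot: [[0.354, -0.935, -0.002], [-0.935, -0.354, -0.001], [0.0, 0.002, -1.0]]
wrist_force: [-0.8, -0.1, -0.7]
gripper_width: 0.461
t 11.65 tcp [ 0.498  -0.0879  0.1325] yaw_y -159.26 z [-0.002 -0.001 -1.   ] F [-0.81 -0.09 -0.68] g 0.461 j [  8.4  16.9 -24.6   0.  -48.6  12.3]
shift [ 0.0006 -0.0005  0.0417] turn [-0.000e+00 -8.000e-04  9.997e-01] steps 0.3 25.1
shift [ 0.0006 -0.0005  0.0417] turn [ 0.0005 -0.     -0.0003] steps 0.3 0.0
```

```bash
python3 -m creep '[[0,0,0,0.02,0,0,0],[0,0,0,0.04,0,0,0],[0,0,0,0.06,0,0,0],[0,0,0,0.08,0,0,0],[0,0,0,0.1,0,0,0]]';  python3 -m creep '[[0,0,0,0.02,0,0,0],[0,0,0,0.035,0,0,0],[0,0,0,0.04,0,0,0]]'; python3 - <<'E'
from h import *
st();i=r.capture("side");cv2.imwrite("pics/s13.png",cv2.resize(i[200:360,180:340],None,fx=4,fy=4))
E
```

```text
time_s: 12.07
tcp_pos: [0.4978, -0.0879, 0.1017]
ee_rot: [[0.354, -0.935, -0.002], [-0.935, -0.354, -0.001], [-0.0, 0.002, -1.0]]
wrist_force: [0.9, -0.1, -0.2]
gripper_width: 0.455
time_s: 12.32
tcp_pos: [0.4972, -0.0879, 0.0886]
ee_rot: [[0.354, -0.935, -0.004], [-0.935, -0.354, -0.001], [-0.001, 0.004, -1.0]]
wrist_force: [0.0, -0.7, -2.0]
gripper_width: 0.456
t 12.32 tcp [ 0.4972 -0.0879  0.0886] yaw_y -159.26 z [-0.004 -0.001 -1.   ] F [ 0.01 -0.66 -1.96] g 0.456 j [  8.4  20.3 -27.4   0.  -42.5  12.3]
```

View pics/s13.png

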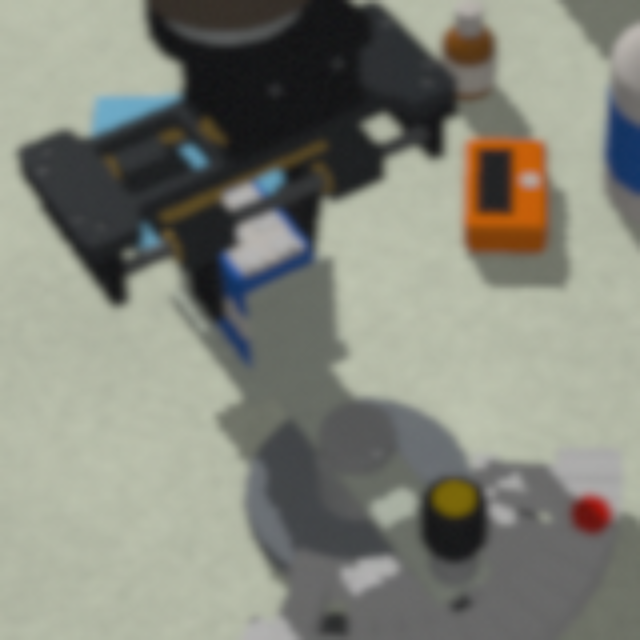

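```bash
python3 -m creep '[[0,0.003,0,0.01,0.001,0,0],[0,0.003,0,0.018,0.001,0,0],[0,0.003,0,0.018,0.001,0,0]]';  python3 -m creep '[[0,0,0,0.005,0,0,0],[0,0,0,0.008,0,0,0]]'
```

```text
time_s: 12.62
tcp_pos: [0.4974, -0.0889, 0.083]
ee_rot: [[0.354, -0.935, -0.001], [-0.935, -0.354, 0.0], [-0.001, 0.001, -1.0]]
wrist_force: [0.1, -0.5, -2.0]
gripper_width: 0.457
time_s: 12.78
tcp_pos: [0.4979, -0.0888, 0.0812]
ee_rot: [[0.354, -0.935, -0.0], [-0.935, -0.354, 0.0], [-0.0, 0.0, -1.0]]
wrist_force: [-1.7, 0.7, 5.3]
gripper_width: 0.456
```

```bash
python3 -m creep '[[0,0,0,0.003,0,0,0],[0,0,0,0.006,0,0,0]]'
```

```text
time_s: 12.95
tcp_pos: [0.499, -0.0886, 0.0811]
ee_rot: [[0.355, -0.935, 0.002], [-0.935, -0.355, -0.0], [0.001, -0.002, -1.0]]
wrist_force: [-3.7, 3.6, 15.7]
gripper_width: 0.458
```

```bash
python3 -m creep '[[1,0,0,-0.001,0,0,0],[1,0,0,-0.001,0,0,0],[1,0,0,-0.001,0,0,0],[1,0,0,-0.001,0,0,0],[1,0,0,-0.001,0,0,0]]';  python3 -m creep '[[1,0,0,0,0,0,0],[1,0,0,0,0,0,0],[1,0,0,0,0,0,0]]';  python3 -m creep '[[1,0,0,-0.05,0,0,0],[1,0,0,-0.12,0,0,0],[1,0,0,-0.22,0,0,0],[1,0,0,-0.32,0,0,0],[1,0,0,-0.35,0,0,0]]'; python3 - <<'E'
from h import *
st();i=r.capture("side");cv2.imwrite("pics/s14.png",cv2.resize(i[200:360,180:340],None,fx=4,fy=4))
goto([.5585,-.2462,.19],20.8)
goto([.5585,-.2462,.19],-69.2)
E
```

```text
time_s: 13.37
tcp_pos: [0.4988, -0.0887, 0.0812]
ee_rot: [[0.355, -0.935, 0.002], [-0.935, -0.355, -0.0], [0.001, -0.002, -1.0]]
wrist_force: [-0.6, 0.3, 0.8]
gripper_width: 0.754
time_s: 13.62
tcp_pos: [0.4987, -0.0887, 0.081]
ee_rot: [[0.355, -0.935, 0.002], [-0.935, -0.355, -0.0], [0.001, -0.001, -1.0]]
wrist_force: [-0.3, 0.4, -0.8]
gripper_width: 0.961
time_s: 14.03
tcp_pos: [0.501, -0.0888, 0.1907]
ee_rot: [[0.356, -0.935, 0.01], [-0.935, -0.356, -0.001], [0.004, -0.009, -1.0]]
wrist_force: [0.8, -0.9, 1.2]
gripper_width: 0.995
t 14.03 tcp [ 0.501  -0.0888  0.1907] yaw_y -159.17 z [ 0.01  -0.001 -1.   ] F [ 0.78 -0.94  1.18] g 0.995 j [  8.3  13.  -20.2   0.1 -56.2  12.4]
shift [0.5586 0.0078 0.0042] turn [ 0.0019 -0.005  -0.9999] steps 4.0 25.1
shift [0.5586 0.0078 0.0042] turn [-0.0032 -0.0012  0.0001] steps 4.0 0.1
shift [0.5586 0.0078 0.0042] turn [-0.0015 -0.0035 -0.4999] steps 4.0 12.6
shift [0.5586 0.0078 0.0042] turn [-0.0035  0.0015  0.5001] steps 4.0 12.6
```

View pics/s14.png

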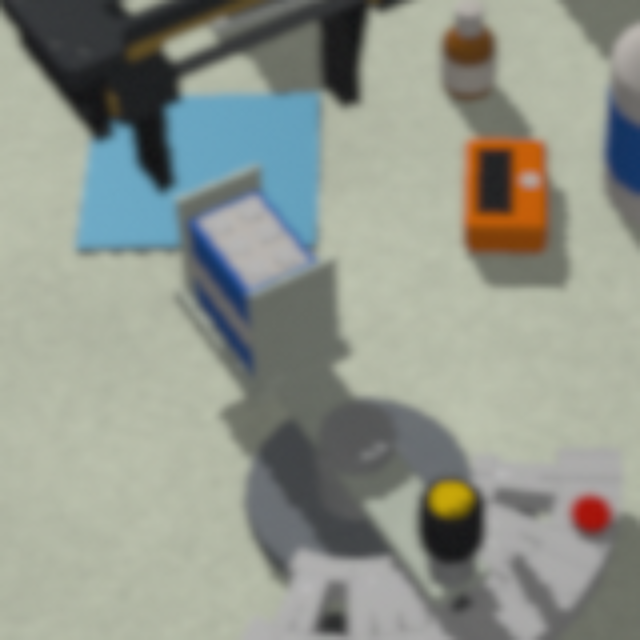

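```bash
python3 -m creep '[[1,0.12,0.002,0,-0.003,-0.001,0],[1,0.25,0.004,0,-0.003,-0.001,0],[1,0.38,0.005,0,-0.003,-0.001,0],[1,0.5,0.007,0,-0.003,-0.001,0],[1,0.558,0.008,0,-0.003,-0.001,0]]';  python3 -m creep '[[1,0,0,0,0,0,0],[1,0,0,0,0,0,0]]'; python3 - <<'E'
from h import *
st();i=r.capture("side");cv2.imwrite("pics/s15.png",cv2.resize(i[200:380,180:340],None,fx=3.3,fy=3.3))
p,k,b,_=cen(i,(20,150,60),(33,255,255),(270,300,320,350));print(p,k,back("side",p,.0925))
i=r.capture("top");cv2.imwrite("pics/t15.png",cv2.resize(i[160:310,270:450],None,fx=4,fy=4))
goto([.5585,-.2460,.13],20.8)
E
```

```text
time_s: 14.5
tcp_pos: [0.5587, -0.2492, 0.1892]
ee_rot: [[0.353, -0.936, -0.001], [-0.936, -0.353, -0.0], [-0.0, 0.001, -1.0]]
wrist_force: [-0.8, -0.4, 0.6]
gripper_width: 0.998
time_s: 14.67
tcp_pos: [0.5578, -0.25, 0.1868]
ee_rot: [[0.35, -0.937, -0.005], [-0.937, -0.35, 0.001], [-0.003, 0.004, -1.0]]
wrist_force: [-0.7, 0.3, -0.8]
gripper_width: 1.0
t 14.67 tcp [ 0.5578 -0.25    0.1868] yaw_y -159.48 z [-0.005  0.001 -1.   ] F [-0.66  0.29 -0.83] g 1.0 j [ -9.   23.2  -5.7  -0.  -61.4  29.5]
[292.53535354 324.75757576] 99 [ 0.55717691 -0.24610357  0.0925    ]
shift [-0.0066 -0.0056  0.1934] turn [ 8.000e-04 -1.600e-03  9.993e-01] steps 1.4 25.1
shift [-0.0066 -0.0056  0.1934] turn [ 0.001   0.0005 -0.0007] steps 1.4 0.0
```

View pics/s15.png

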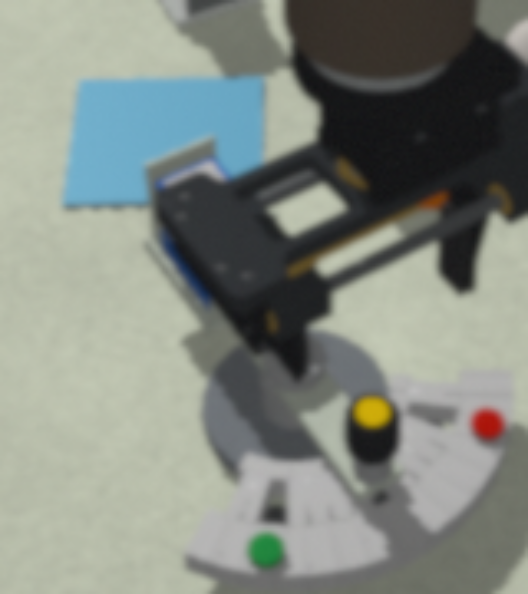

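View pics/t15.png

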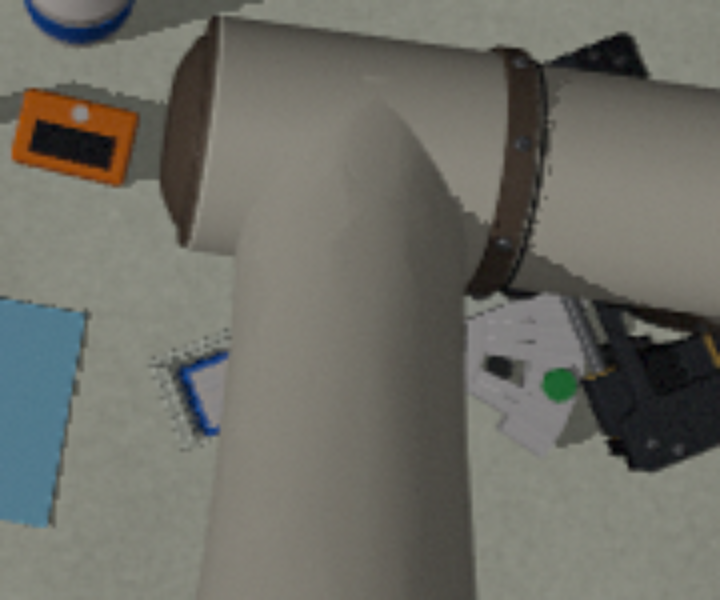

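```bash
python3 -m creep '[[1,-0.007,-0.005,0.08,0.001,0.0005,0],[1,-0.007,-0.005,0.16,0.001,0.0005,0],[1,-0.007,-0.005,0.22,0.001,0.0005,0],[1,-0.007,-0.005,0.24,0.001,0.0005,0],[1,-0.007,-0.005,0.24,0.001,0.0005,0]]'; python3 - <<'E'
from h import *
i=r.capture("side");cv2.imwrite("pics/s16.png",cv2.resize(i[200:380,180:340],None,fx=3.3,fy=3.3))
st();goto([.558,-.2460,.080],20.8)
E
```

```text
time_s: 15.18
tcp_pos: [0.557, -0.2445, 0.1145]
ee_rot: [[0.354, -0.935, -0.004], [-0.935, -0.354, 0.001], [-0.002, 0.003, -1.0]]
wrist_force: [-0.3, -0.5, 0.7]
gripper_width: 1.002
t 15.23 tcp [ 0.5582 -0.2451  0.1161] yaw_y -159.23 z [-0.001 -0.    -1.   ] F [ 1.32 -0.73  0.13] g 1.004 j [ -8.5  26.9 -11.    0.  -52.2  29.3]
shift [0.0027 0.0015 0.1204] turn [ 1.000e-04 -4.000e-04  9.998e-01] steps 0.9 25.1
shift [0.0027 0.0015 0.1204] turn [ 0.0003  0.0001 -0.0002] steps 0.9 0.0
```

View pics/s16.png

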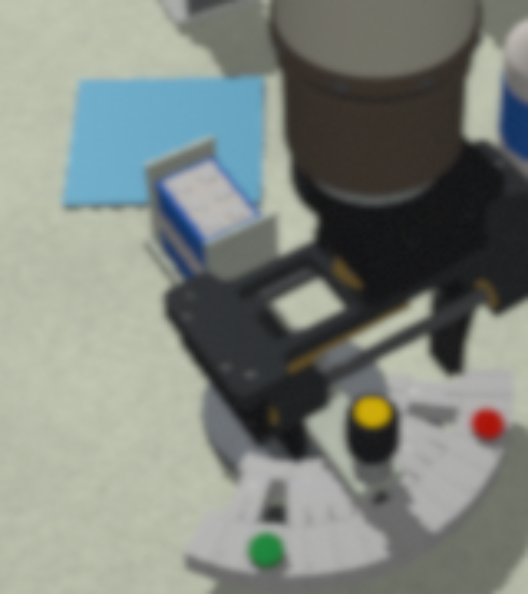

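```bash
python3 -m creep '[[1,0.003,0.001,0.05,0,0,0],[1,0.003,0.001,0.1,0,0,0],[1,0.003,0.001,0.12,0,0,0],[1,0.003,0.001,0.12,0,0,0],[1,0.003,0.001,0.12,0,0,0]]'; python3 - <<'E'
from h import *
i=r.capture("side");cv2.imwrite("pics/s17.png",cv2.resize(i[200:380,180:340],None,fx=3.3,fy=3.3))
st();goto([.558,-.2460,.080],20.8)
E
```

```text
time_s: 15.65
tcp_pos: [0.5589, -0.2461, 0.0812]
ee_rot: [[0.355, -0.935, 0.001], [-0.935, -0.355, -0.001], [0.001, -0.0, -1.0]]
wrist_force: [0.2, -0.2, 0.9]
gripper_width: 0.998
t 15.7 tcp [ 0.5591 -0.2462  0.0815] yaw_y -159.2 z [ 0.001 -0.001 -1.   ] F [0.13 0.86 0.14] g 0.999 j [ -8.6  29.2 -12.8   0.1 -47.8  29.4]
shift [-0.002   0.0033  0.0051] turn [ 7.e-04 -5.e-04 -1.e+00] steps 0.0 25.1
shift [-0.002   0.0033  0.0051] turn [-0.0003 -0.0004  0.    ] steps 0.0 0.0
```

View pics/s17.png

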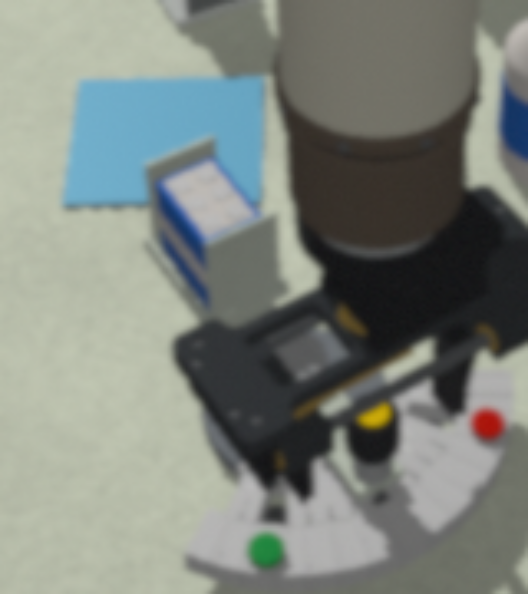

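```bash
python3 -m creep '[[0,-0.002,0.003,0.005,0,0,0],[0,-0.002,0.003,0.005,0,0,0],[0,-0.002,0.003,0.005,0,0,0],[0,-0.002,0.003,0.005,0,0,0],[0,-0.002,0.003,0.005,0,0,0]]';  python3 -m creep '[[0,0,0,0,0,0,0],[0,0,0,0,0,0,0],[0,0,0,0,0,0,0],[0,0,0,0,0,0,0],[0,0,0,0,0,0,0]]';python3 -m creep '[[0,0,0,0,0,0,0],[0,0,0,0,0,0,0],[0,0,0,0,0,0,0],[0,0,0,0,0,0,0]]'; python3 - <<'E'
from h import *
i=r.capture("side");cv2.imwrite("pics/s18.png",cv2.resize(i[200:380,180:340],None,fx=3.3,fy=3.3))
st()
E
```

```text
time_s: 16.12
tcp_pos: [0.5582, -0.246, 0.0803]
ee_rot: [[0.355, -0.935, 0.002], [-0.935, -0.355, -0.001], [0.002, -0.001, -1.0]]
wrist_force: [0.8, 0.2, 0.9]
gripper_width: 0.709
time_s: 16.53
tcp_pos: [0.5581, -0.246, 0.0802]
ee_rot: [[0.355, -0.935, 0.001], [-0.935, -0.355, -0.001], [0.002, -0.001, -1.0]]
wrist_force: [0.7, 0.1, -0.0]
gripper_width: 0.333
time_s: 16.87
tcp_pos: [0.558, -0.2461, 0.0802]
ee_rot: [[0.355, -0.935, 0.001], [-0.935, -0.355, -0.001], [0.001, -0.001, -1.0]]
wrist_force: [-1.2, -1.0, 1.1]
gripper_width: 0.33
t 16.92 tcp [ 0.558  -0.2461  0.0802] yaw_y -159.19 z [ 0.001 -0.001 -1.   ] F [-0.47 -1.23  0.68] g 0.333 j [ -8.6  29.2 -13.1   0.1 -47.6  29.3]
```

View pics/s18.png

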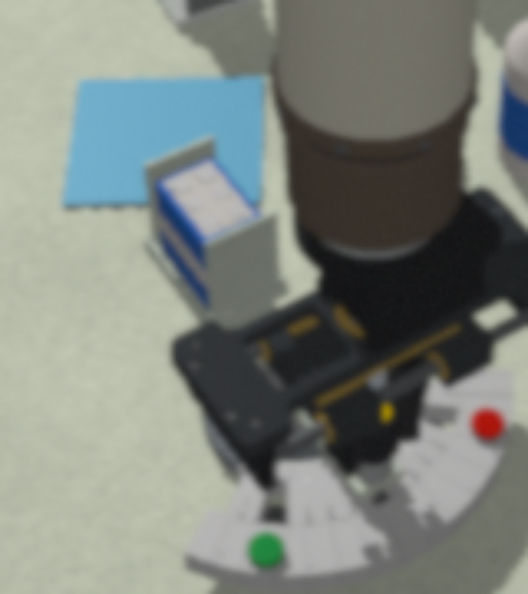

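```bash
python3 -m creep '[[0,0,0,-0.012,0,0,0],[0,0,0,-0.024,0,0,0],[0,0,0,-0.036,0,0,0],[0,0,0,-0.048,0,0,0],[0,0,0,-0.048,0,0,0]]'; python3 - <<'E'
from h import *
st()
E
```

```text
time_s: 17.33
tcp_pos: [0.5577, -0.2461, 0.0945]
ee_rot: [[0.355, -0.935, 0.001], [-0.935, -0.355, -0.001], [0.001, -0.0, -1.0]]
wrist_force: [1.3, -3.6, -8.8]
gripper_width: 0.326
t 17.33 tcp [ 0.5577 -0.2461  0.0945] yaw_y -159.21 z [ 0.001 -0.001 -1.   ] F [ 1.31 -3.61 -8.8 ] g 0.326 j [ -8.6  28.3 -12.3   0.  -49.4  29.3]
```

```bash
python3 -m creep '[[0,0,0,-0.001,0,0,0],[0,-0.0004,0.0139,-0.001,0,0,0.0167],[0,-0.0015,0.0278,-0.001,0,0,0.0333],[0,-0.0033,0.0416,-0.001,0,0,0.05],[0,-0.0058,0.0554,-0.001,0,0,0.0667]]'; cat >> h.py <<'E'
PIV=np.array([.5302,-.1714])
def sw():
    st();s=r.sense();d=s["tcp_pos"][:2]-PIV;print("R",np.hypot(*d),"swing deg",np.degrees(np.arctan2(d[1],d[0]))+69.26)
E
python3 - <<'E'
from h import *
sw()
i=r.capture("side");cv2.imwrite("pics/s19.png",cv2.resize(i[200:380,180:340],None,fx=3.3,fy=3.3))
E
```

```text
time_s: 17.75
tcp_pos: [0.5411, -0.2501, 0.0942]
ee_rot: [[0.15, -0.989, 0.0], [-0.989, -0.15, -0.0], [0.0, -0.0, -1.0]]
wrist_force: [1.4, -1.5, -9.1]
gripper_width: 0.334
t 17.75 tcp [ 0.5411 -0.2501  0.0942] yaw_y -171.4 z [ 0. -0. -1.] F [ 1.36 -1.5  -9.1 ] g 0.334 j [ -9.3  27.2 -14.3   0.  -48.5  17.9]
R 0.07948147538129757 swing deg -12.890748993808813
```

View pics/s19.png

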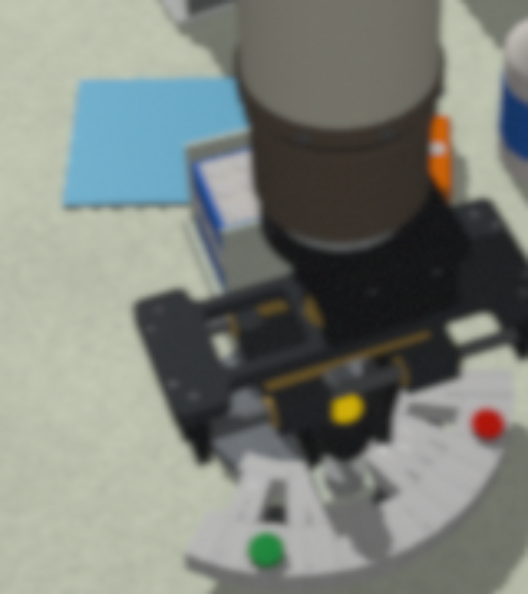

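```bash
python3 -m creep '[[0,-0.0004,0.0139,-0.001,0,0,0.0167],[0,-0.0015,0.0278,-0.001,0,0,0.0333],[0,-0.0033,0.0416,-0.001,0,0,0.05],[0,-0.0058,0.0554,-0.001,0,0,0.0667],[0,-0.0091,0.0689,-0.001,0,0,0.0833]]'; python3 - <<'E'
from h import *
sw()
E
```

```text
time_s: 18.22
tcp_pos: [0.5196, -0.25, 0.0942]
ee_rot: [[-0.116, -0.993, 0.0], [-0.993, 0.116, 0.001], [-0.001, 0.0, -1.0]]
wrist_force: [2.4, -0.3, -8.3]
gripper_width: 0.326
t 18.22 tcp [ 0.5196 -0.25    0.0942] yaw_y 173.34 z [ 0.     0.001 -1.   ] F [ 2.43 -0.33 -8.28] g 0.326 j [ -9.6  25.6 -17.1  -0.1 -47.3   3. ]
R 0.07934835330854659 swing deg -28.453389970997563
```

```bash
python3 -m creep '[[0,-0.0004,0.0139,-0.001,0,0,0.0167],[0,-0.001,0.0278,-0.001,0,0,0.0333],[0,-0.003,0.0416,-0.001,0,0,0.05],[0,-0.0045,0.053,-0.001,0,0,0.064],[0,-0.0045,0.053,-0.001,0,0,0.064]]'; python3 - <<'E'
from h import *
sw();goto([.5036,-.2469,.0942],160.7)
i=r.capture("side");cv2.imwrite("pics/s20.png",cv2.resize(i[200:380,180:340],None,fx=3.3,fy=3.3))
i=r.capture("top");cv2.imwrite("pics/t20.png",cv2.resize(i[160:310,270:450],None,fx=4,fy=4))
E
```

```text
time_s: 18.63
tcp_pos: [0.5036, -0.246, 0.0943]
ee_rot: [[-0.313, -0.95, 0.0], [-0.95, 0.313, 0.002], [-0.002, 0.001, -1.0]]
wrist_force: [3.2, 0.8, -9.1]
gripper_width: 0.329
t 18.63 tcp [ 0.5036 -0.246   0.0943] yaw_y 161.77 z [ 0.     0.002 -1.   ] F [ 3.17  0.76 -9.08] g 0.329 j [ -9.5  24.3 -19.3  -0.2 -46.3  -8.6]
R 0.0791982316683855 swing deg -40.33843074601546
shift [ 0.0029 -0.0008  0.0002] turn [0.0002 0.0007 0.006 ] steps 0.0 0.2
shift [ 0.0029 -0.0008  0.0002] turn [-1.10e-03  3.00e-04 -9.94e-01] steps 0.0 25.0
```

View pics/s20.png

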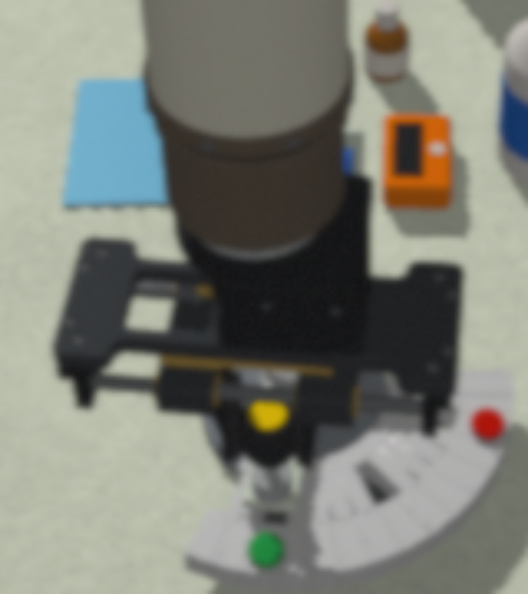

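View pics/t20.png

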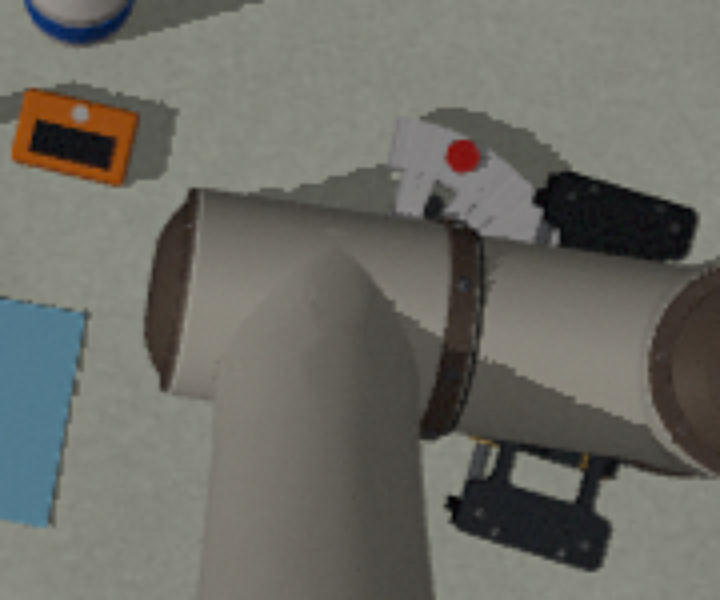

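Aligned with the green hole. Lower while holding, watching height and force.

```bash
python3 -m creep '[[0,0.002,0,0.012,0,0,0.004],[0,0.002,0,0.024,0,0,0.004],[0,0.002,0,0.036,0,0,0.004],[0,0.002,0,0.044,0,0,0.004],[0,0.002,0,0.044,0,0,0.004]]'; python3 - <<'E'
from h import *
sw()
E
```

```text
time_s: 19.15
tcp_pos: [0.504, -0.2463, 0.0806]
ee_rot: [[-0.322, -0.947, -0.0], [-0.947, 0.322, 0.002], [-0.002, 0.001, -1.0]]
wrist_force: [1.8, 4.9, -6.3]
gripper_width: 0.333
t 19.15 tcp [ 0.504  -0.2463  0.0806] yaw_y 161.22 z [-0.     0.002 -1.   ] F [ 1.79  4.92 -6.26] g 0.333 j [ -9.6  25.4 -20.   -0.2 -44.6  -9.1]
R 0.07934215580641017 swing deg -40.035231860650754
```

```bash
python3 -m creep '[[1,0,0,0,0,0,0],[1,0,0,0,0,0,0],[1,0,0,0,0,0,0],[1,0,0,0,0,0,0],[1,0,0,0,0,0,0]]'; python3 -m creep '[[1,0,0,0,0,0,0],[1,0,0,0,0,0,0],[1,0,0,0,0,0,0],[1,0,0,0,0,0,0]]'; python3 -m creep '[[1,0,0,-0.05,0,0,0],[1,0,0,-0.14,0,0,0],[1,0,0,-0.26,0,0,0],[1,0,0,-0.38,0,0,0],[1,0,0,-0.5,0,0,0]]'; python3 - <<'E'
from h import *
sw();goto([.40,-.35,.25])
E
```

```text
time_s: 19.57
tcp_pos: [0.5044, -0.2468, 0.0814]
ee_rot: [[-0.322, -0.947, 0.001], [-0.947, 0.322, 0.002], [-0.002, -0.0, -1.0]]
wrist_force: [-1.1, 0.2, -0.1]
gripper_width: 0.623
time_s: 19.9
tcp_pos: [0.5044, -0.2469, 0.0815]
ee_rot: [[-0.322, -0.947, 0.001], [-0.947, 0.322, 0.001], [-0.002, -0.0, -1.0]]
wrist_force: [-0.5, 0.7, 0.0]
gripper_width: 0.929
time_s: 20.32
tcp_pos: [0.5038, -0.247, 0.233]
ee_rot: [[-0.322, -0.947, 0.0], [-0.947, 0.322, 0.001], [-0.001, 0.0, -1.0]]
wrist_force: [0.6, -0.8, 0.3]
gripper_width: 1.001
t 20.32 tcp [ 0.5038 -0.247   0.233 ] yaw_y 161.23 z [ 0.     0.001 -1.   ] F [ 0.58 -0.78  0.34] g 1.001 j [ -9.6  16.1  -9.2  -0.1 -64.7  -9.1]
R 0.08011659336831098 swing deg -39.99541950522459
shift [ 0.4362  0.2171 -0.0572] turn [ 0.0001  0.0005 -0.    ] steps 3.5 0.0
shift [ 0.4362  0.2171 -0.0572] turn [ 7.e-04 -1.e-04  1.e+00] steps 3.5 25.1
```

Move clear to look.

```bash
python3 -m creep '[[1,0.13,0.065,-0.02,0,0,0],[1,0.25,0.12,-0.04,0,0,0],[1,0.38,0.18,-0.05,0,0,0],[1,0.5,0.25,-0.05,0,0,0],[1,0.6,0.3,-0.05,0,0,0]]'; python3 - <<'E'
from h import *
st()
i=r.capture("side");cv2.imwrite("pics/s21.png",cv2.resize(i[200:380,180:380],None,fx=3.3,fy=3.3))
p,k,b,_=cen(i,(20,150,60),(33,255,255),(230,290,320,370));print("side",p,k,back("side",p,.0925))
i=r.capture("top");cv2.imwrite("pics/t21.png",cv2.resize(i[160:310,270:450],None,fx=4,fy=4))
E
```

```text
time_s: 20.73
tcp_pos: [0.3587, -0.3895, 0.2483]
ee_rot: [[-0.322, -0.947, 0.001], [-0.947, 0.322, 0.001], [-0.001, -0.001, -1.0]]
wrist_force: [0.8, 0.2, 0.1]
gripper_width: 1.001
t 20.73 tcp [ 0.3587 -0.3895  0.2483] yaw_y 161.24 z [ 0.001  0.001 -1.   ] F [0.79 0.23 0.05] g 1.001 j [-29.8  12.4 -12.1  -0.1 -65.6  11.1]
side [261.52525253 330.66666667] 99 [ 0.50319828 -0.24635777  0.0925    ]
```

View pics/s21.png

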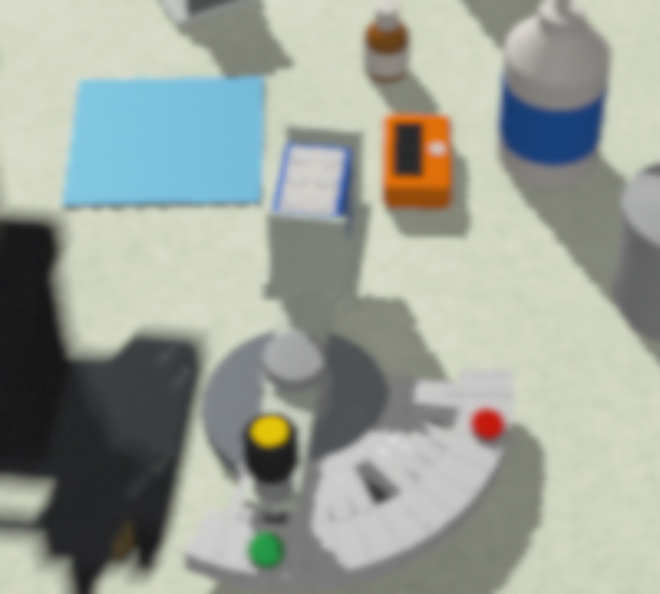

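View pics/t21.png

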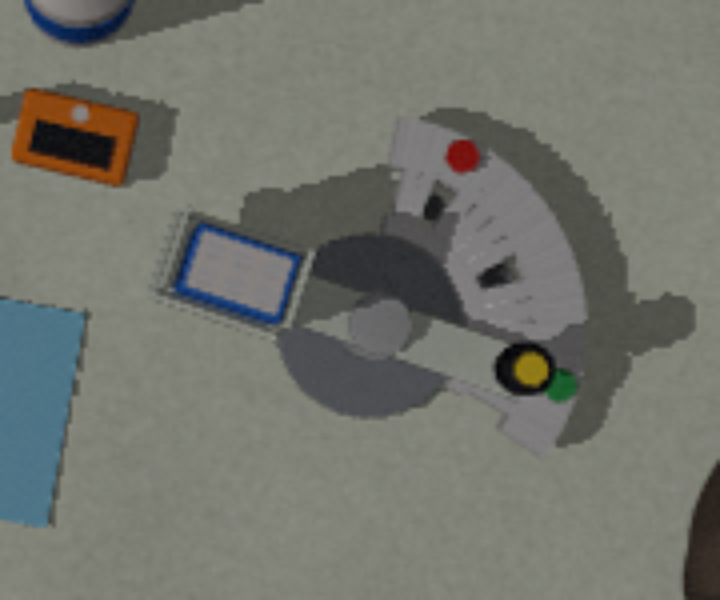

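```bash
python3 - <<'E'
from h import *
T=r.capture("top");S=r.capture("side")
pt,k,_,_=cen(T,(20,150,60),(33,255,255),(380,220,430,280));ps,_,_,_=cen(S,(20,150,60),(33,255,255),(230,290,320,370))
P=[]
for n in("top","side"):
    m=r.camera_model(n);P.append(m["mtx"]@np.c_[m["R"],m["t"]])
X=cv2.triangulatePoints(P[0],P[1],pt.reshape(2,1),ps.reshape(2,1));print("dot now",(X[:3]/X[3]).ravel())
X=cv2.triangulatePoints(P[0],P[1],np.array([[401.12],[226.71]]),np.array([[293.24],[324.41]]));print("dot start",(X[:3]/X[3]).ravel())
b,k,_,q=cen(T,(105,120,60),(125,255,255),(305,205,350,250));rc=cv2.minAreaRect(np.argwhere(q)[:,::-1].astype(np.float32));print(rc,back("top",rc[0],.102))
a=np.radians(110.74-40.1);print("bay exp",PIV+.092*np.array([np.cos(a),np.sin(a)]))
st()
E
```

```text
dot now [ 0.50310929 -0.24624241  0.09243728]
dot start [ 0.55862336 -0.24577242  0.09263516]
((328.8500061035156, 227.9500274658203), (27.51181411743164, 18.34120750427246), 18.434947967529297) [ 0.55843512 -0.08478504  0.102     ]
bay exp [ 0.56069824 -0.0846022 ]
t 20.93 tcp [ 0.3598 -0.3891  0.2478] yaw_y 161.1 z [ 0.     0.002 -1.   ] F [ 0.11  0.49 -0.11] g 1.0 j [-29.7  12.5 -12.   -0.1 -65.5  10.9]
```

```bash
python3 -m creep '[[1,0,0,0,0,0,0],[1,0,0,0,0,0,0],[1,0,0,0,0,0,0]]'; python3 - <<'E'
from station import r
print(r.finish_job())
E
```

```text
time_s: 21.18
tcp_pos: [0.3607, -0.3885, 0.2477]
ee_rot: [[-0.322, -0.947, 0.0], [-0.947, 0.322, 0.002], [-0.002, 0.0, -1.0]]
wrist_force: [0.3, 0.3, 0.1]
gripper_width: 1.001
the job is handed in; nothing more can be done
None
```

The whole sequence ran and I handed the job in at 21.2 s of the 66 s allowed; no verdict was reported. The steps were:
1. I took the blue box by its narrow ends, stood it on the mat and let go.
2. I took it again by its broad faces, lowered it into the bay with the tray still locked in the middle hole, and let go.
3. I pulled the knob up about 14 mm, swung the tray clockwise to the green hole, lowered the pin and let go.

**Last checks:**
- **Pin:** the knob's yellow dot, located from both cameras, is at 92.4 mm. It was at 92.6 mm before I touched it, so the pin is home.
- **Tray:** the knob is at (0.503, -0.246), where the hole at swing -0.70 rad should put it, next to the green disc.
- **Box:** it looks upright between the end walls, about 2 mm from the centre of the bay as measured from above.
- **Robot:** the gripper is open and clear of everything, and the wrist force is about zero.
- **Other things:** nothing looked moved in the views I checked by eye. I did not measure the other things' positions again at the end.

**Disagreement:** while the box was held over the bay, the side camera put it about 2–3 mm from where the arm's own reading did. I shifted it about 3 mm before lowering; it met nothing until the floor, at the expected height.

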